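# Unlock the UV curing unit and put its key away

## Robot

A 6-joint arm with a two-finger parallel gripper is mounted at the origin on the work surface. World frame = base frame: x ahead of the robot, y to its left, z up, the work surface at z = 0. Lengths are in m, angles in degrees, forces in N, time in s.
With the tool pointing down it reaches from about 0.4 to 0.825 m from the base axis. Payload 7 kg.
Tool frame: the origin (TCP) lies at the very end of the fingers, on their centre line; the grasp point (between the pads) lies 19 mm behind it (ctrl.tcp_to_grasp is the distance from the TCP to the grasp point, in m); z points along the fingers, x is the direction in which the jaws open and shut, and the axes are right-handed (so a half turn about z gives the same grasp; the last joint's range is limited). The gripper opens to 88 mm and grips with 3 to 60 N. Pads are 19 mm wide; open, the fingers measure 130 mm over their backs; the gripper's body (78 mm by 193 mm) begins 47 mm behind the grasp point.
Start: joints at [-55.17, 20.546, 0.682, 0, -70.136, -16.507], TCP at [0.212, -0.641, 0.227] pointing down, gripper open.
Joint ranges: [-176.03, 176.03], [-82.01, 121.73], [-58.28, 71.71], [-173.87, 95.51], [-174.79, -0.11], [-173.66, 173.66]. Speed limits (degrees/s): [136.94, 136.94, 172.46, 180, 180, 180].

## Interface

Orientations are given as [roll, pitch, yaw] about the fixed x, y, z axes, in that order (R = Rz(yaw) Ry(pitch) Rx(roll)).
In Python, from plant import sensors, vision, ticket, ctrl gives the robot as it stands. The module is installed in compiled form; this text tells all that it offers.
- The arm moves only by the tool drive_tool, never from a script. Its argument "moves" is a list of rows, each a list of 6 numbers: the shift along the tool's x, y, z in units of 0.15 m (1.0 is 0.15 m), then the turn, a rotation vector about the tool's x, y, z in units of 60 degrees (1.0 is 60 degrees). In form: [[dx, dy, dz, rx, ry, rz], ...]. A call has 1 to 8 rows; each row is the pose to reach, as a shift and turn from the pose measured when the call began, along the tool's axes at that moment; what a row does not reach only later rows make up. A row lasts 1/10 s, in which the tool goes at most 50 mm and 8.59 degrees, less where a joint would pass 70% of its speed; a pose out of reach is approached as far as the arm can. A call with a number of a shift or a turn outside -1 to 1 is refused whole. A call with a gripper value outside its range is refused whole. "fingers" is the opening, from -1 (shut) to 1 (fully open), set as the call begins (left out, the last holds). The fingers move at their own pace and stop on an object; the grip force is fixed at half the most. Time passes only in rows, so rows that repeat a pose let the fingers close. It gives the time, the measured TCP pose, the force and the opening at its end, in the units of the state.
- sensors.get_obs(): the state, without advancing time (a new reading comes with each control period).
- vision.snapshot(name): name is "side" or "top"; returns a dict with "pixels" (400x640x3 uint8, red, green, blue), "fx", "fy", "cx", "cy" (pixels), "k1" (the pictures are not rectified: a ray, as slopes to the right and down, at radius r is drawn at 1 + k1 r^2 times it, then the intrinsics apply), "R" (3x3) and "t" (3): a world point X has camera coordinates R X + t. Camera axes: x right, y down, z forward; pixel columns grow to the right and rows downward; lengths in m; the calibration is good to about 2 mm. A picture is of the moment at which its call begins. There is no depth.
- ticket.close_job(): hands the job in, once; it reports no verdict.
The state is a dict: "clock": time; "joint_pos": joint angles; "qvel": joint speeds; "tau": joint torques, N m; "tool_pos": TCP position; "orientation": TCP orientation; "force": force on the tool from outside, world axes, zero at the start; "moment": the same for the moment, N m; "opening": finger opening in m.
Only numpy, scipy, OpenCV 4.12 (cv2) and the standard library are available. Lean on these libraries where they do the work, as an engineer would, in place of code of your own. Each camera call takes 0.05 s, during which the arm holds its last target.

## Task

Take the orange key from the key block, feel it gently home into the lock of the UV curing unit and turn it clockwise until the lid pops up. Then turn the key back to where it went in, draw it out without forcing it, and stand it fully down in its own socket of the key block. Leave the other keys and the funnel where they are.

Things in the scene. Friction and masses are not known exactly. Their poses are not given: they have to be found in the camera images.
- uv_box: UV curing unit, white on a black plinth, 370 deep x 300 wide x 120 high (deck top), lid with amber pane behind the deck. Fixed. Origin on the bench under the nominal lock centre, 55 behind the front face; x to the back, y to its left, z up
- lock_face (a point): nominal centre of the lock, at its flat steel face, 123 above the bench (3 above the deck); axes as uv_box. The barrel is clamped by hand in an oversize deck hole: its true centre is off by up to 4.5 in x and up to 4.5 in y of uv_box, and it is turned by up to 0.3 rad either way; it shifts only above some 12 N sideways. The face is flat to 24 from the keyway's axis
- keyway_floor (a point): bottom of the keyway, 12.5 below lock_face (same nominal centre and axes). Vertical tubular keyway: round hole 12.2 across, two notches 5.6 wide: the long one out to 12.5 from the axis, on the +y side of uv_box (its left) give or take the barrel's turn, the short one to 9 opposite. The key's tip goes down to this floor; its lugs then turn with the plug under the 5 thick face plate, trapped unless plug is within about 0.2 of 0
- plug (a joint): angle of the lock plug in its barrel, rad: 0 locked (only here the key goes in and comes out), grows clockwise seen from above, stop at 1.3; about 0.1 rad of play between key and plug either way. It takes 0.04 to 0.08 N m to turn and stays where it is left. The cam frees the lid somewhere between 0.5 and 1.2
- lid_lip (a point): middle of the top front edge of the lid, 50 behind the lock centre. 137 above the bench while the lid is shut and held by the lock's cam; once the cam frees it, springs lift the lid about its rear hinge within a second or so and this edge stops at about 182
- key_orange: tubular key with orange head, 40 g, standing in the key block. Origin at the middle of the shank's tip, z up to the head. Shank 10 in diameter, tip bevelled 0.6; 15.5 above the tip a round flange, radius 14, 4 thick. Two lugs on the shank, 4 wide, 1.5 to 5.5 above the tip: the long one out to 11 from the axis towards the key's +y, the short one to 7.5 towards -y
- key_head (a point): middle of the orange key's head, 36.5 above the tip; axes as the key. Head: flat plate 30 wide (y), 10 thick (x), from 18.5 to 54.5 above the tip; a white band across it marks the +y half (long lug), a dark eyelet the -y half
- key_grey: the same key with grey head, for another machine; in the key block
- key_blue: the same key with blue head, for another machine; in the key block
- key_block: wooden key block, 46 (x) x 165 (y) x 30 high, fixed; origin under its centre. Three sockets at y -50, 0, 50, each 14 (x) wide and from 10 on the -y to 13.5 on the +y side of the key's axis, 20 deep. A key in a socket has its axes along the block's, its flange on the top face and its tip 14.5 above the bench. The keys may be in any order
- funnel: orange funnel standing mouth down, 104 across, 105 high, loose; origin under its centre

How it is judged (in metres and radians):
On the way, in this order (a step that is already met when the one before it is completed fails the run):
1. the orange key is home in the lock (z of key_orange in the frame of lock_face below -0.0105 m and horizontal distance between key_orange and lock_face below 0.008 m), for 0.1 s.
2. the key in the lock is turned and the lid has popped up (value of joint plug above 0.4 rad and z of lid_lip in the frame of uv_box above 0.16 m and z of key_orange in the frame of lock_face below -0.006 m), for 0.1 s.
3. the key, still in the lock, is turned back (value of joint plug below 0.25 rad and z of key_orange in the frame of lock_face below -0.004 m and horizontal distance between key_orange and lock_face below 0.008 m), for 0.1 s.
At the end, for the whole second after the job is handed in: The lid stands open (front edge over 170 mm above the bench), the plug is back within 0.25 rad of locked, and the orange key stands still and upright (within 0.12 rad) in the socket it came from, within 6 mm of where it stood and fully down (within 3 mm), released (z of lid_lip in the frame of uv_box above 0.17 m and value of joint plug below 0.25 rad and distance of key_orange from where it was at the start of the episode below 0.006 m and z of key_orange in the frame of key_block below 0.0175 m and angle between key_orange's own z axis and vertical below 0.12 rad and linear speed of key_orange below 0.01 m/s); the robot touches nothing.
It fails at once if the key is forced: more than 30 N between the orange key and the UV unit with its lock (contact force between key_orange and uv_box above 30 N).
It fails at once if another key is disturbed by more than 10 mm (distance of any of key_grey, key_blue from where it was at the start of the episode above 0.01 m).
It fails at once if the funnel is shifted by more than 20 mm (distance of funnel from where it was at the start of the episode above 0.02 m).
It also fails if it takes over 72 s, if anything falls off the work surface, if the arm or the gripper's body presses on something with over 40 N, if the wrist force passes 120 N, or if a joint passes its speed limit or range.

## Working session

There is one attempt and no reset: what is moved stays moved. The work goes in short steps, Python scripts to look and compute and a tool call to move; the robot and the scene stay as the last step left them, time stands still between calls to the robot, and variables do not carry over. Pictures are saved under pics/ and viewed, and the job is handed in when it is done.

Besides the shell and the picture viewer there is one more tool, called by a JSON object that holds its "api" and its "payload". drive_tool: Moves the arm, as the interface text tells. Shifts and turns lie within -1 to 1; 1 stands for 0.15 m of shift or 60 degrees of turn. Its arguments: {"type":"object","properties":{"moves":{"type":"array"},"fingers":{"type":"number"}},"required":["moves"]}

```bash
mkdir -p pics; ls; cat > h.py <<'E'
import numpy as np, cv2
from plant import sensors, vision, ticket, ctrl
def snap(name,fn=None):
    s=vision.snapshot(name)
    if fn: cv2.imwrite('pics/'+fn, s['pixels'][:,:,::-1])
    return s
def K(s): return np.array([[s['fx'],0,s['cx']],[0,s['fy'],s['cy']],[0,0,1.]])
def D(s): return np.array([s['k1'],0,0,0.])
def ray(s,uv):
    p=cv2.undistortPoints(np.array(uv,float).reshape(-1,1,2),K(s),D(s),R=None,P=None).reshape(-1,2)
    d=np.c_[p,np.ones(len(p))]@s['R']   # R^T d
    c=-s['R'].T@s['t']
    return c,d
def onplane(s,uv,z):
    c,d=ray(s,uv); return c+d*((z-c[2])/d[:,2])[:,None]
def proj(s,X):
    r,_=cv2.Rodrigues(np.array(s['R'],float))
    return cv2.projectPoints(np.array(X,float).reshape(-1,1,3),r,np.array(s['t'],float),K(s),D(s))[0].reshape(-1,2)
def tri(s1,u1,s2,u2):
    c1,d1=ray(s1,u1);c2,d2=ray(s2,u2);d1=d1[0]/np.linalg.norm(d1[0]);d2=d2[0]/np.linalg.norm(d2[0])
    A=np.stack([d1,-d2],1);t=np.linalg.lstsq(A,c2-c1,rcond=None)[0]
    return (c1+t[0]*d1+c2+t[1]*d2)/2, np.linalg.norm(c1+t[0]*d1-c2-t[1]*d2)
E
python3 - <<'E'
from h import *
for n in('side','top'):
    s=snap(n,n+'0.png'); print(n,s['fx'],s['cx'],s['cy'],s['k1'],-s['R'].T@s['t'],s['R'][2])
    np.save(n+'0.npy',s,allow_pickle=True)
print(sensors.get_obs(),ctrl.tcp_to_grasp)
E
```

```text
pics
side 401.06381887286545 319.263045260671 201.98019054921264 -0.09018446050710317 [0.37661995 0.55726122 0.59017611] [ 0.30352635 -0.67378319 -0.67371208]
top 442.17895373392423 323.2272146243504 192.79007150555051 -0.11371175948816695 [0.49795028 0.07821382 1.07399469] [ 0.10015071  0.01887874 -0.99479316]
{'clock': 0.1, 'joint_pos': array([-5.51687544e+01,  2.05868895e+01,  6.39258374e-01, -1.59551739e-02,
       -7.01371715e+01, -1.65075785e+01]), 'qvel': array([-0.04630016, -0.00379544,  0.13874831,  0.07033196, -0.07139387,
        0.05967218]), 'tau': array([-1.89163648e-04, -5.84160554e+01,  2.93754494e+01,  7.01556221e+00,
        1.01985218e-02, -5.14807482e-05]), 'tool_pos': array([ 0.21204175, -0.64036707,  0.22572877]), 'orientation': array([-1.79990284e+02, -8.55693832e-02,  1.08318228e+02]), 'force': array([-0.22199636,  0.00237799, -0.0774576 ]), 'moment': array([-0.02800077,  0.01966942,  0.00114575]), 'opening': 0.0876725942423672} 0.0188
```

View pics/side0.png

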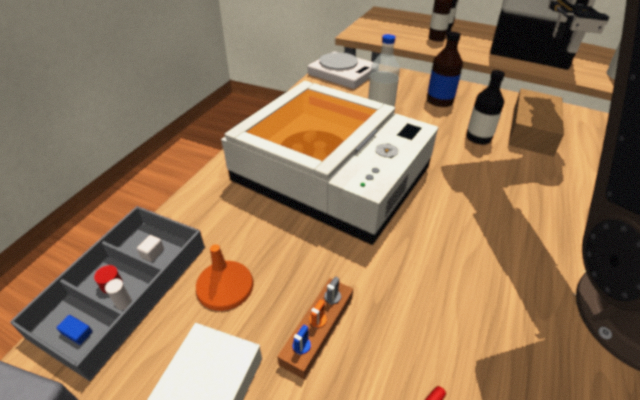

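View pics/top0.png

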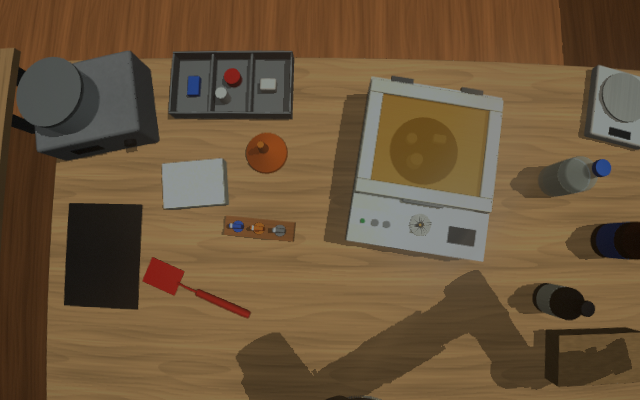

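```bash
python3 - <<'E'
from h import *
t=np.load('top0.npy',allow_pickle=True).item();s=np.load('side0.npy',allow_pickle=True).item()
def crop(im,x,y,w,h,k): return cv2.resize(im[y:y+h,x:x+w,::-1],None,fx=k,fy=k,interpolation=cv2.INTER_CUBIC)
cv2.imwrite('pics/c1.png',crop(t['pixels'],218,210,84,36,9))
cv2.imwrite('pics/c2.png',crop(t['pixels'],390,195,90,60,8))
cv2.imwrite('pics/c3.png',crop(s['pixels'],270,270,90,110,5))
cv2.imwrite('pics/c4.png',crop(s['pixels'],320,110,120,90,6))
E
```

```text
(no output)
```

View pics/c1.png

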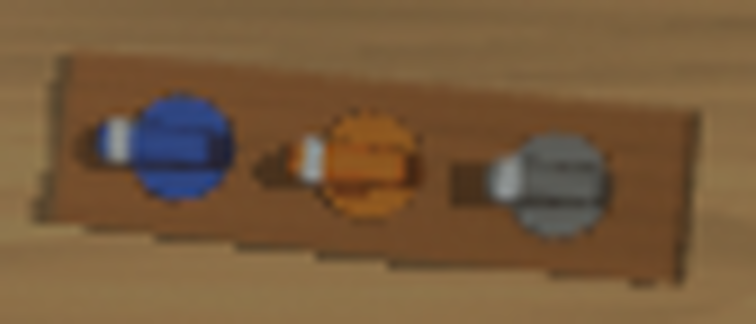

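View pics/c2.png

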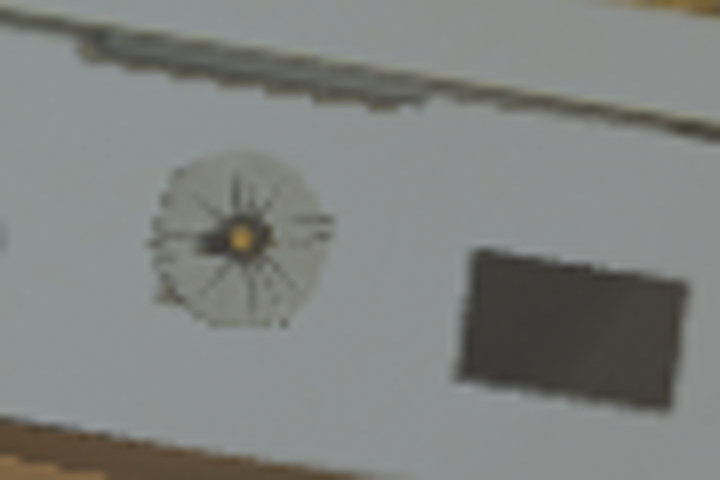

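View pics/c3.png

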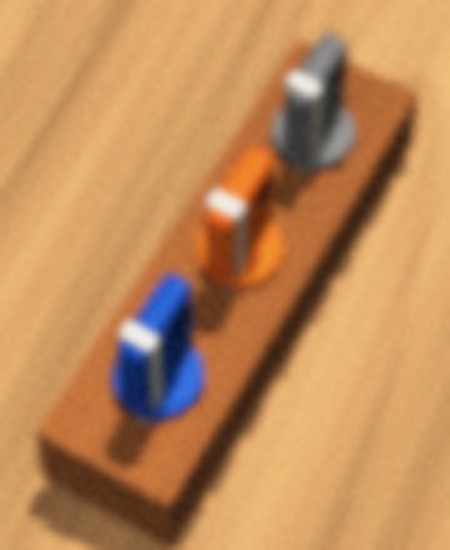

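View pics/c4.png

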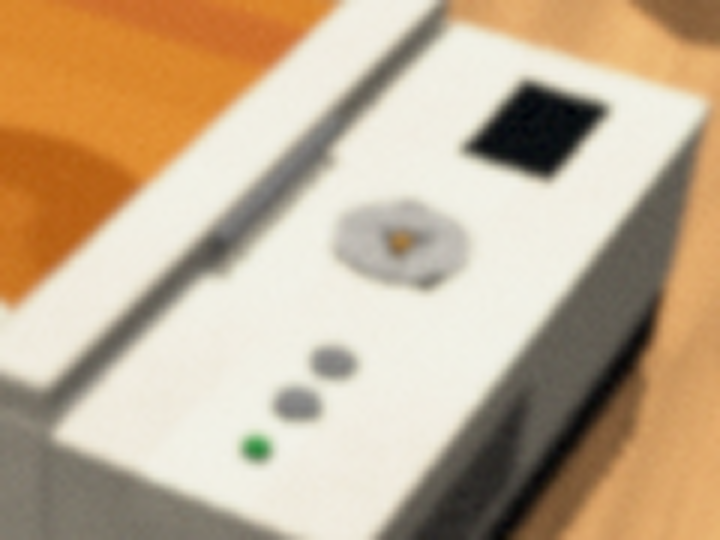

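```bash
python3 - <<'E'
from h import *
t=np.load('top0.npy',allow_pickle=True).item();s=np.load('side0.npy',allow_pickle=True).item()
def lab(I,x,y,w,h): 
    return cv2.cvtColor(I['pixels'][y:y+h,x:x+w],cv2.COLOR_RGB2HSV).astype(int)
np.set_printoptions(linewidth=220)
I=t['pixels'].astype(int)
print('lock top: r-b, rows 212..238 cols 405..435')
print((I[212:239,405:436,0]-I[212:239,405:436,2]))
print(I[212:239,405:436].sum(2)//3)
E
```

```text
lock top: r-b, rows 212..238 cols 405..435
[[-6 -5 -7 -6 -6 -6 -6 -6 -6 -5 -6 -6 -5 -6 -5 -5 -5 -5 -5 -5 -5 -5 -5 -5 -5 -5 -5 -3 -3 -3 -4]
 [-7 -6 -6 -6 -6 -6 -6 -6 -5 -5 -5 -5 -6 -4 -3 -3 -3 -5 -5 -5 -5 -4 -5 -5 -5 -5 -4 -4 -4 -5 -4]
 [-6 -6 -6 -7 -6 -6 -5 -5 -5 -5 -2 -1  2  2  4  4  5  3  2 -2 -5 -4 -5 -4 -5 -5 -5 -4 -4 -4 -4]
 [-4 -5 -5 -5 -5 -6 -5 -6 -5  2  4  5  5  4  4  6  6  5  5  4  1 -2 -5 -4 -5 -5 -5 -5 -5 -5 -4]
 [-5 -4 -4 -3 -2 -2 -2  0  4  6  6  6  5  4  4  5  5  5  6  7  5  2  0 -4 -5 -5 -4 -4 -4 -5 -5]
 [-4 -3 -4 -3 -3 -3  1  5  4  5  6  6  5  5  5  6  5  5  6  5  6  6  6 -4 -4 -4 -4 -3 -5 -4 -4]
 [-3 -3 -3 -3 -4 -3  3  5  4  5  5  6  6  5  5  5  6  5  5  6  4  6  6  0 -5 -5 -4 -5 -4 -4 -4]
 [-3 -3 -4 -4 -4  1  6  5  5  5  4  4  6  5  5  5  6  5  6  6  6  6  6  5  0 -4 -4 -5 -5 -4 -5]
 [-4 -4 -3 -4 -4  1  6  5  5  5  5  5  6  6  4  6  5  3  5  4  6  7  6  6  5 -5 -5 -5 -5 -4 -4]
 [-4 -4 -5 -5 -5  1  4  5  5  6  7  5  5  3  5  5  5  5  6  6  6  6  6  6  6  0 -4 -4 -4 -5 -5]
 [-4 -5 -5 -5  1  6  6  6  5  5  5  6  6  4  6 10 12  6  3  6  6  5  5  6  5  4  0 -5 -4 -5 -4]
 
[... 4265 characters left out ...]
128 111 126 126 129 135 125 134 143 143 143 143 142 143 143 142]
 [145 145 144 144 145 145 144 144 143 115 118 126 126 127 128 128 122 128 126 128 128 135 144 143 143 144 143 143 143 143 143]
 [145 145 145 144 145 144 145 144 144 142 143 115 119 121 121 128 121 121 114 140 104 143 143 144 143 143 143 143 143 143 143]
 [144 145 144 144 145 145 144 144 144 144 144 143 143 144 143 144 143 143 143 144 143 144 143 144 143 143 143 143 143 143 143]
 [145 144 144 145 145 144 144 144 144 145 144 144 143 143 143 143 143 143 143 143 144 144 142 143 143 143 143 143 142 143 143]
 [145 144 145 145 144 144 144 144 144 143 145 144 144 144 143 143 144 143 143 143 143 143 143 143 143 143 143 143 143 143 143]]
```

```bash
python3 - <<'E'
from h import *
t=np.load('top0.npy',allow_pickle=True).item()
np.set_printoptions(linewidth=260)
h=cv2.cvtColor(t['pixels'],cv2.COLOR_RGB2HSV).astype(int)
print(h[214:244:2,220:300:2,0]);print(h[214:244:2,220:300:2,1]);print(h[214:244:2,220:300:2,2])
E
```

```text
[[ 17  17  17  17  17  17  17  17  17  17  17  17  16  17  17  17  17  17  17  16  17  17  17  17  17  17  17  17  17  17  17  17  17  17  17  17  17  17  17  17]
 [ 17  17  17  14  14  14  14  15  15  15  16  17  17  17  17  17  17  17  17  17  17  17  17  17  17  16  16  17  17  17  17  17  17  17  17  17  17  17  17  17]
 [ 16  17  17  14  14  14  14  13  14  14  14  14  14  14  14  15  14  15  15  16  16  17  17  17  17  17  17  17  17  17  16  17  17  17  17  17  17  17  17  18]
 [ 17  17  17  14  14  13  14  14  14   5  13  14  14  14  14  14  14  14  14  14  14  14  14  14  14  15  14  15  15  16  17  17  17  17  17  17  17  17  17  17]
 [ 17  17  17  14  14  14  14 115 112 112 112 147  14  14  14  14  14  14  14  14  14  13  14  14  14  14  14  14  14  13  14  14  14  14  14  15  15  15  17  17]
 [ 19  18  16  14  13 105 111 113 113 113 113 112  14  14  14  14  14  14  15  15  15  15  14  14  14  14  14  14  14  14  15  14  14  14  14  14  14  14  18  17]
 [ 18  19  15  14   7 106 112 112 112 112 112 120  13  14  14  12  48  13  13  13  13  15  14  14  14  14  14  14  18  30 
[... 5537 characters left out ...]
93  91  92  93  89 104 104 104 101  89 127 128]
 [141 141 141 139 139 138 139 138  90  97 101 106 107 113 111 112 111 111 111 111 111 111 111 110 111 111 109 109 105  90  89 105 108 108 108 108 103  98 128 128]
 [133 134 135 136 137 138 138 139 140 140 140 142 139 139 138 137 138  93  94  98  99 102 107 112 111 110 111 111 112 111 110 110 110 109 107 107 101 111 131 130]
 [139 140 140 140 140 140 141 140 140 141 141 142 141 141 141 141 142 142 142 141 142 137 136 135 136 136 136 137 137 126  98 103 107 112 111 112 103 121 139 139]
 [142 141 142 142 141 141 141 142 142 141 141 141 142 141 142 142 141 141 142 142 142 141 142 141 142 141 142 141 141 141 142 141 141 141 135 135 137 141 140 138]]
```

```bash
python3 - <<'E'
from h import *
t=np.load('top0.npy',allow_pickle=True).item();s=np.load('side0.npy',allow_pickle=True).item()
np.set_printoptions(precision=4,suppress=True,linewidth=150)
I=t['pixels'].astype(int)
# lock disc
m=np.zeros(I.shape[:2],np.uint8); m[205:245,400:440]=((I[...,0]-I[...,2])>-1)[205:245,400:440]
c=max(cv2.findContours(m,cv2.RETR_EXTERNAL,cv2.CHAIN_APPROX_NONE)[0],key=cv2.contourArea)
h=cv2.convexHull(c); e=cv2.fitEllipse(c); print('disc',e)
P=onplane(t,[e[0]],.123)[0]; print('lock top',P)
# box edges: black display rectangle & front edge later; dark hole pts
g=I.sum(2)//3
d=np.zeros_like(m); d[205:245,400:440]=(g<92)[205:245,400:440]
c=max(cv2.findContours(d,cv2.RETR_EXTERNAL,cv2.CHAIN_APPROX_NONE)[0],key=cv2.contourArea)
print('dark',c.reshape(-1,2).tolist())
# block
hsv=cv2.cvtColor(t['pixels'],cv2.COLOR_RGB2HSV)
m=np.zeros_like(m); m[205:250,210:305]=(~((abs(hsv[...,0].astype(int)-17)<=3)&(hsv[...,1]<142)))[205:250,210:305]
c=max(cv2.findContours(m,cv2.RETR_EXTERNAL,cv2.CHAIN_APPROX_NONE)[0],key=cv2.contourArea)
r=cv2.minAreaRect(c);print('block',r,cv2.boxPoints(r).tolist())
print(onplane(t,[r[0]],.03), onplane(t,cv2.boxPoints(r),.03))
# orange key
for nm,S in(('top',t),('side',s)):
    hs=cv2.cvtColor(S['pixels'],cv2.COLOR_RGB2HSV)
    x0,y0,x1,y1=(240,215,275,245) if nm=='top' else (295,285,335,340)
    k=np.zeros_like(m);k[y0:y1,x0:x1]=((hs[...,1]>165)&(hs[...,0]<17)&(hs[...,2]>(85 if nm=='top' else 110)))[y0:y1,x0:x1]
    cv2.imwrite(f'pics/k_{nm}.png',cv2.resize(np.where(k[y0:y1,x0:x1,None]>0,S['pixels'][y0:y1,x0:x1,::-1],0),None,fx=12,fy=12,interpolation=cv2.INTER_NEAREST))
E
```

```text
disc ((419.4927673339844, 224.64857482910156), (21.536954879760742, 22.262535095214844), 66.73368835449219)
lock top [ 0.5282 -0.1121  0.123 ]
dark [[418, 222], [417, 223], [416, 224], [415, 224], [415, 225], [415, 226], [416, 226], [417, 226], [418, 226], [419, 227], [420, 227], [421, 227], [422, 226], [423, 225], [423, 224], [423, 223], [422, 222], [421, 222], [420, 222], [419, 222]]
block ((259.03466796875, 228.1534423828125), (69.75211334228516, 19.801239013671875), 5.710593223571777) [[223.3465576171875, 234.53463745117188], [225.31683349609375, 214.8316650390625], [294.7227783203125, 221.77224731445312], [292.75250244140625, 241.4752197265625]]
[[0.5165 0.2485 0.03  ]] [[0.4995 0.3336 0.03  ]
 [0.5465 0.3306 0.03  ]
 [0.5332 0.1641 0.03  ]
 [0.4867 0.1677 0.03  ]]
```

```bash
cat >> h.py <<'E'
from scipy.spatial.transform import Rotation as Ro
def Rt(o): return Ro.from_euler('xyz',o,degrees=True)
def need(p,yaw,obs=None,roll=180.,pitch=0.):
    o=obs or sensors.get_obs(); R0=Rt(o['orientation'])
    d=R0.inv().apply(np.array(p)-o['tool_pos'])/.15
    r=(R0.inv()*Rt([roll,pitch,yaw])).as_rotvec(degrees=True)/60
    print('now',np.round(o['tool_pos'],4),np.round(o['orientation'],2),'F',np.round(o['force'],2),'t',round(o['clock'],2),'need',np.round(np.r_[d,r],4).tolist())
E
python3 - <<'E'
from h import *
t=np.load('top0.npy',allow_pickle=True).item();s=np.load('side0.npy',allow_pickle=True).item()
np.set_printoptions(precision=4,suppress=True,linewidth=150)
I=s['pixels'].astype(int)
# side lock disc
g=I.sum(2)//3
sub=g[135:165,370:405]
m=np.zeros(g.shape,np.uint8); m[140:162,372:402]=(g<213)[140:162,372:402]
c=max(cv2.findContours(m,cv2.RETR_EXTERNAL,cv2.CHAIN_APPROX_NONE)[0],key=cv2.contourArea); print(len(c))
e=cv2.fitEllipse(c); print('side disc',e, onplane(s,[e[0]],.123))
print(tri(t,[(419.5,224.65)],s,[e[0]]))
# side gold
gm=(I[...,0]-I[...,2]>50); ys,xs=np.nonzero(gm[144:160,378:396]); print('gold side',xs.mean()+378,ys.mean()+144)
J=t['pixels'].astype(int); gm=(J[...,0]-J[...,2]>25); ys,xs=np.nonzero(gm[218:230,412:428]); print('gold top',xs.mean()+412,ys.mean()+218)
print('gold tri',tri(t,[(xs.mean()+412,ys.mean()+218)],s,[(387,151)]))
# box front edge in top: white->wood
pts=[]
for x in range(360,480,4):
    col=J[225:275,x].sum(1)//3; r=J[225:275,x,0]-J[225:275,x,2]
    y=np.argmax((r>20)&(np.arange(50)>8)); pts.append((x,225+y-.5))
pts=np.array(pts,float); W=onplane(t,pts,.12)
for _ in range(3):
    f=np.polyfit(W[:,1],W[:,0],1); res=W[:,0]-np.polyval(f,W[:,1]); W=W[abs(res)<max(2*res.std(),.001)]
print('front edge slope',f,np.degrees(np.arctan(f[0])),'-> yaw',-np.degrees(np.arctan(f[0])),len(W),res.std())
print('lock dist to front',(0.5282-np.polyval(f,-.1121))*np.cos(np.arctan(f[0])))
# key white bands
for nm,S,box in(('top',t,(248,222,258,236)),('side',s,(308,300,325,330))):
    x0,y0,x1,y1=box; P=S['pixels'].astype(int)[y0:y1,x0:x1]
    sat=cv2.cvtColor(S['pixels'],cv2.COLOR_RGB2HSV)[y0:y1,x0:x1]
    q=(sat[...,1]<60)&(sat[...,2]>100); ys,xs=np.nonzero(q); print(nm,xs.mean()+x0,ys.mean()+y0,len(xs),ys.min()+y0,ys.max()+y0)
E
```

```text
55
side disc ((386.5499572753906, 150.421630859375), (14.346808433532715, 22.757137298583984), 98.07563781738281) [[ 0.5278 -0.1083  0.123 ]]
(array([ 0.5285, -0.1126,  0.12  ]), np.float64(0.0005317863709332992))
gold side 386.3333333333333 149.88888888888889
gold top 419.875 224.125
gold tri (array([ 0.5288, -0.1141,  0.1177]), np.float64(0.0014414153006444452))
front edge slope [0.1464 0.4865] 8.331336719327139 -> yaw -8.331336719327139 29 0.0007042018002585559
lock dist to front 0.05746541709628631
top 252.44444444444446 227.22222222222223 9 225 229
side 315.2105263157895 310.5263157894737 19 309 313
```

View pics/k_top.png

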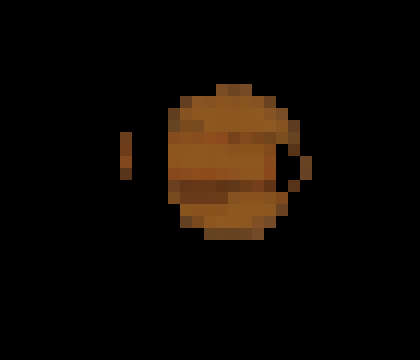

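View pics/k_side.png

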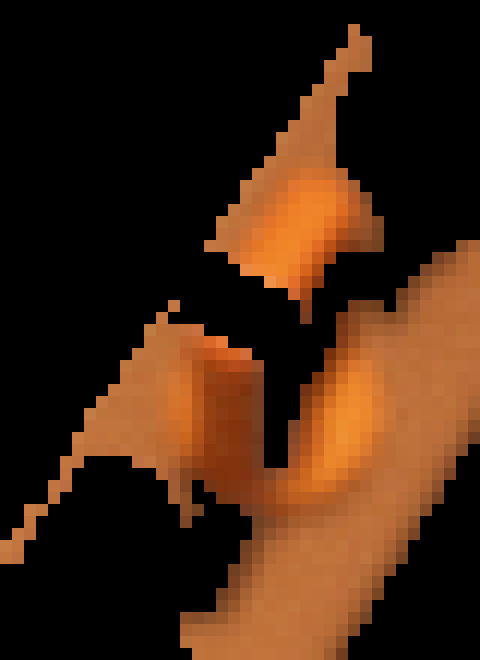

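```bash
python3 - <<'E'
from h import *
t=np.load('top0.npy',allow_pickle=True).item()
W=onplane(t,[(419.6,224.6),(415,225.0),(415,225.3),(415,224.7)],.123);print(W)
for w in W[1:]:
    d=w-W[0]; print('yaw',np.degrees(np.arctan2(-d[0],d[1])))
need([.46,-.15,.25],175.45); need([.5165,.2485,.16],175.45)
E
```

```text
[[ 0.52827812 -0.11229965  0.123     ]
 [ 0.52728041 -0.10233768  0.123     ]
 [ 0.52663592 -0.10233805  0.123     ]
 [ 0.52792498 -0.10233734  0.123     ]]
yaw 5.71917857699445
yaw 9.361197730155538
yaw 2.030151010074951
now [ 0.212  -0.6404  0.2257] [-1.7999e+02 -9.0000e-02  1.0832e+02] F [-0.22  0.   -0.08] t 0.1 need [2.5841, 2.5967, -0.1584, 0.0007, -0.0014, -1.1189]
now [ 0.212  -0.6404  0.2257] [-1.7999e+02 -9.0000e-02  1.0832e+02] F [-0.22  0.   -0.08] t 0.1 need [4.9869, 3.7894, 0.445, 0.0007, -0.0014, -1.1189]
```

{"api": "drive_tool", "payload": {"moves": [[0.33,0.33,-0.06,0,0,-0.14],[0.66,0.66,-0.12,0,0,-0.28],[1,1,-0.16,0,0,-0.42],[1,1,-0.16,0,0,-0.56]], "fingers": 1}}

```text
clock: 0.5
tool_pos: [0.3014, -0.4613, 0.2482]
orientation: [180.0, -0.1, 142.2]
force: [1.2, 0.2, 0.6]
opening: 0.0875
```

```bash
python3 - <<'E'
from h import *
need([.46,-.15,.25],175.45); need([.5165,.2485,.16],175.45)
E
```

```text
now [ 0.3014 -0.4613  0.2482] [ 1.7995e+02 -1.2000e-01  1.4223e+02] F [1.2  0.24 0.6 ] t 0.5 need [0.4355, 2.2877, -0.0089, 0.0014, -0.0017, -0.5537]
now [ 0.3014 -0.4613  0.2482] [ 1.7995e+02 -1.2000e-01  1.4223e+02] F [1.2  0.24 0.6 ] t 0.5 need [1.7638, 4.6179, 0.5959, 0.0014, -0.0017, -0.5537]
```

{"api": "drive_tool", "payload": {"moves": [[0.06,0.33,0,0,0,-0.14],[0.13,0.66,0,0,0,-0.28],[0.2,1,0,0,0,-0.42],[0.2,1,0,0,0,-0.55]]}}

```text
clock: 0.9
tool_pos: [0.3713, -0.3204, 0.2487]
orientation: [179.9, -0.0, 175.8]
force: [-0.1, -0.2, -0.3]
opening: 0.0876
```

```bash
python3 - <<'E'
from h import *
need([.46,-.15,.25],175.45); need([.5165,.2485,.16],175.45)
E
```

```text
now [ 0.3713 -0.3204  0.2487] [ 1.7986e+02 -1.0000e-02  1.7584e+02] F [-0.15 -0.16 -0.3 ] t 0.9 need [-0.5074, 1.1759, -0.0062, 0.0023, -0.0001, 0.0065]
now [ 0.3713 -0.3204  0.2487] [ 1.7986e+02 -1.0000e-02  1.7584e+02] F [-0.15 -0.16 -0.3 ] t 0.9 need [-0.6903, 3.8515, 0.6001, 0.0023, -0.0001, 0.0065]
```

{"api": "drive_tool", "payload": {"moves": [[-0.15,0.3,0,0,0,0],[-0.3,0.6,0,0,0,0],[-0.45,0.9,0,0,0,0.006],[-0.5,1,0,0,0,0.006]]}}

```text
clock: 1.3
tool_pos: [0.4583, -0.1734, 0.249]
orientation: [179.8, 0.0, 175.6]
force: [-0.2, 0.7, 0.4]
opening: 0.0874
```

{"api": "drive_tool", "payload": {"moves": [[-0.05,0.3,0,0,0,0],[-0.1,0.6,0,0,0,0],[-0.15,0.9,0,0,0,0],[-0.15,1,0,0,0,0]]}}

```text
clock: 1.7
tool_pos: [0.4929, -0.0224, 0.2491]
orientation: [179.8, 0.0, 175.7]
force: [0.3, -0.6, -0.4]
opening: 0.0877
```

{"api": "drive_tool", "payload": {"moves": [[0,0.3,0,0,0,0],[0,0.6,0,0,0,0],[0,0.9,0,0,0,0],[0,1,0,0,0,0]]}}

```text
clock: 2.1
tool_pos: [0.504, 0.1304, 0.2492]
orientation: [179.8, -0.0, 175.9]
force: [0.4, -0.7, 0.7]
opening: 0.0879
```

```bash
python3 - <<'E'
from h import *
need([.5165,.2485,.12],175.45)
E
```

```text
now [0.504  0.1304 0.2492] [ 1.7982e+02 -2.0000e-02  1.7586e+02] F [ 0.42 -0.66  0.72] t 2.1 need [-0.0264, 0.7884, 0.8635, 0.003, -0.0003, 0.0069]
```

{"api": "drive_tool", "payload": {"moves": [[-0.01,0.3,0.1,0,0,0],[-0.02,0.6,0.3,0.003,0,0.007],[-0.026,0.79,0.6,0.003,0,0.007],[-0.026,0.79,0.86,0.003,0,0.007],[-0.026,0.79,0.86,0.003,0,0.007]]}}

```text
clock: 2.6
tool_pos: [0.5128, 0.2468, 0.1143]
orientation: [-179.6, -0.5, 175.4]
force: [-0.2, -2.1, -0.3]
opening: 0.0878
```

```bash
python3 - <<'E'
from h import *
need([.5165,.2485,.12],175.45)
t=snap('top','t1.png');s=snap('side','s1.png')
a=cv2.resize(t['pixels'][150:280,180:340,::-1],(480,390)); b=cv2.resize(s['pixels'][200:400,240:400,::-1],(320,400),interpolation=cv2.INTER_CUBIC)[:390]
cv2.imwrite('pics/m1.png',np.hstack([a,b]))
E
```

```text
now [0.5128 0.2468 0.1143] [-179.56   -0.51  175.44] F [-0.22 -2.1  -0.33] t 2.6 need [-0.0231, 0.013, -0.0385, -0.0073, -0.0085, -0.0001]
```

View pics/m1.png

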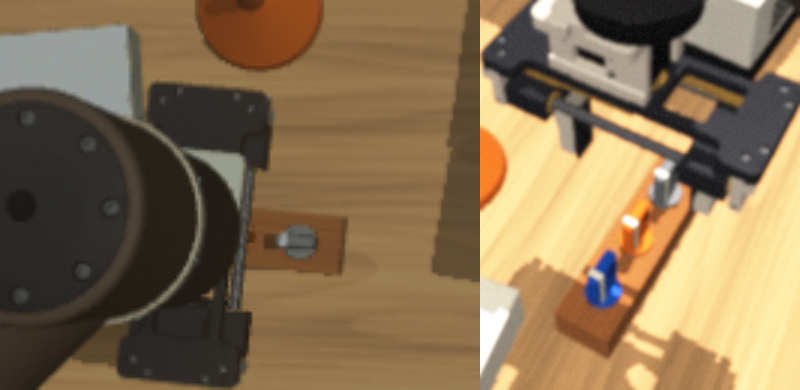

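{"api": "drive_tool", "payload": {"moves": [[-0.023,0.013,0.2,-0.007,-0.008,0],[-0.023,0.013,0.4,-0.007,-0.008,0],[-0.023,0.013,0.5,-0.007,-0.008,0],[-0.023,0.013,0.505,-0.007,-0.008,0],[-0.023,0.013,0.505,-0.007,-0.008,0]]}}

```text
clock: 3.2
tool_pos: [0.5213, 0.2499, 0.0473]
orientation: [179.6, 0.5, 175.5]
force: [-0.1, 0.3, -0.5]
opening: 0.0878
```

```bash
python3 - <<'E'
from h import *
need([.5165,.2485,.0385],175.45)
s=snap('side','s2.png')
cv2.imwrite('pics/m2.png',cv2.resize(s['pixels'][230:390,250:410,::-1],(640,600),interpolation=cv2.INTER_CUBIC))
E
```

```text
now [0.5213 0.2499 0.0473] [179.6    0.54 175.45] F [-0.07  0.31 -0.49] t 3.2 need [0.032, -0.0124, 0.0582, 0.0067, 0.009, 0.0001]
```

View pics/m2.png

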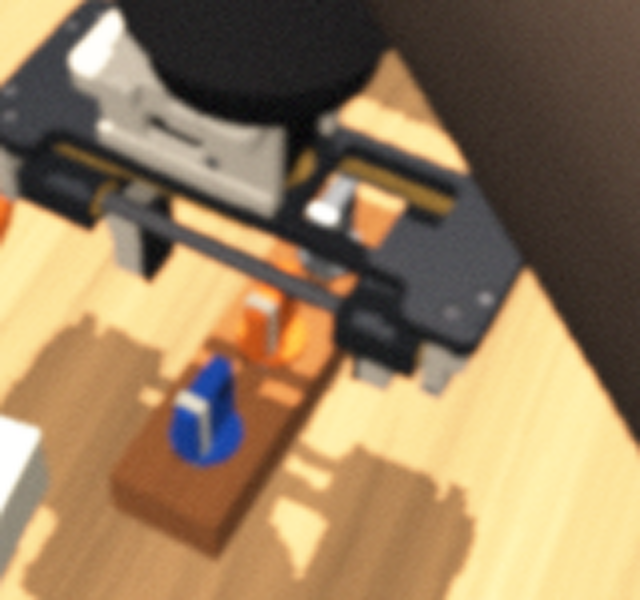

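{"api": "drive_tool", "payload": {"moves": [[0.032,-0.012,0.058,0.007,0.009,0],[0.032,-0.012,0.058,0.007,0.009,0],[0.032,-0.012,0.058,0.007,0.009,0],[0.032,-0.012,0.058,0.007,0.009,0]]}}

```text
clock: 3.65
tool_pos: [0.5167, 0.249, 0.039]
orientation: [180.0, 0.0, 175.5]
force: [-0.1, -0.2, -0.7]
opening: 0.0878
```

```bash
python3 - <<'E'
from h import *
need([.5165,.2485,.0385],175.45)
o=sensors.get_obs(); print(o['qvel'])
E
```

```text
now [0.5167 0.249  0.039 ] [1.7997e+02 4.0000e-02 1.7547e+02] F [-0.1  -0.19 -0.69] t 3.65 need [0.0009, -0.0032, 0.0032, 0.0004, 0.0007, 0.0004]
[-0.09724816  0.06913929 -0.04436483  0.04918429  0.02250476  0.15437506]
```

{"api": "drive_tool", "payload": {"moves": [[0,-0.003,0.003,0,0,0],[0,-0.003,0.003,0,0,0],[0,-0.003,0.003,0,0,0],[0,-0.003,0.003,0,0,0],[0,-0.003,0.003,0,0,0],[0,-0.003,0.003,0,0,0],[0,-0.003,0.003,0,0,0],[0,-0.003,0.003,0,0,0]], "fingers": -1}}

```text
clock: 4.45
tool_pos: [0.5166, 0.2485, 0.0385]
orientation: [180.0, 0.0, 175.5]
force: [0.9, 0.1, 0.4]
opening: 0.0291
```

```bash
python3 - <<'E'
from h import *
need([.5165,.2485,.0385],175.45)
s=snap('side','s3.png')
cv2.imwrite('pics/m3.png',cv2.resize(s['pixels'][230:390,250:410,::-1],(640,600),interpolation=cv2.INTER_CUBIC))
E
```

```text
now [0.5166 0.2485 0.0385] [1.7998e+02 4.0000e-02 1.7547e+02] F [0.91 0.11 0.39] t 4.45 need [0.0009, 0.0, 0.0, 0.0004, 0.0006, 0.0004]
```

View pics/m3.png

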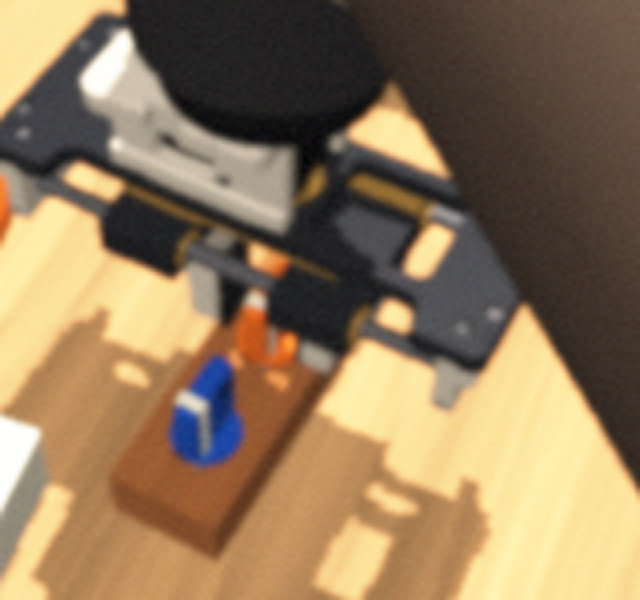

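Not fully closed yet (29 mm, still moving).

{"api": "drive_tool", "payload": {"moves": [[0,0,0,0,0,0],[0,0,0,0,0,0],[0,0,0,0,0,0],[0,0,0,0,0,0],[0,0,0,0,0,0]], "fingers": -1}}

```text
clock: 5.0
tool_pos: [0.5167, 0.2485, 0.0385]
orientation: [180.0, 0.0, 175.5]
force: [0.5, 0.4, 0.2]
opening: 0.0101
```

```bash
python3 - <<'E'
from h import *
need([.5165,.2485,.0385],175.45)
E
```

```text
now [0.5167 0.2485 0.0385] [1.7998e+02 4.0000e-02 1.7547e+02] F [0.47 0.43 0.22] t 5.0 need [0.0011, -0.0001, 0.0001, 0.0004, 0.0007, 0.0003]
```

{"api": "drive_tool", "payload": {"moves": [[0,0,-0.1,0,0,0],[0,0,-0.25,0,0,0],[0,0,-0.5,0,0,0],[0,0,-0.8,0,0,0],[0,0,-1,0,0,0],[0,0,-1,0,0,0]]}}

```text
clock: 5.6
tool_pos: [0.5187, 0.2499, 0.1937]
orientation: [179.7, 0.4, 175.5]
force: [-0.0, 0.5, -0.0]
opening: 0.0097
```

```bash
python3 - <<'E'
from h import *
need([.51,.0,.20],175.45)
s=snap('side','s4.png')
cv2.imwrite('pics/m4.png',cv2.resize(s['pixels'][150:390,250:490,::-1],(720,600),interpolation=cv2.INTER_CUBIC))
E
```

```text
now [0.5187 0.2499 0.1937] [179.66   0.41 175.51] F [-0.02  0.52 -0.01] t 5.6 need [-0.0728, -1.6654, -0.0516, 0.0057, 0.0068, 0.001]
```

View pics/m4.png

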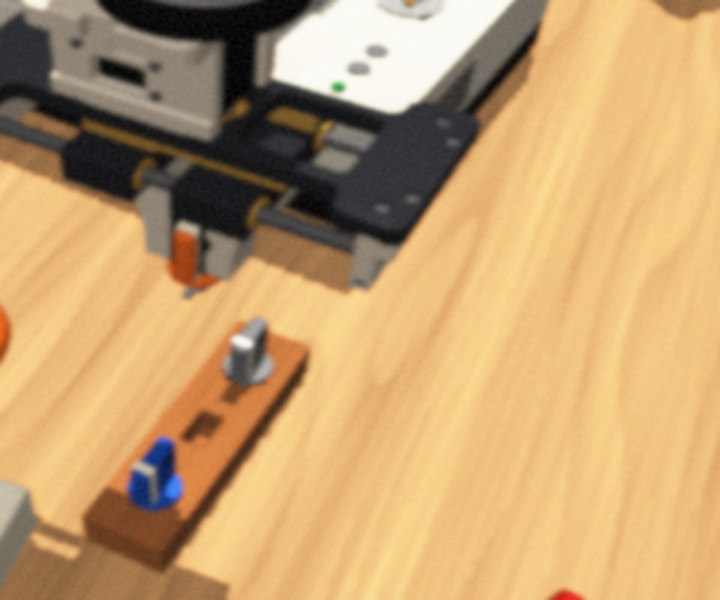

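{"api": "drive_tool", "payload": {"moves": [[-0.01,-0.25,-0.03,0.003,0.003,-0.06],[-0.02,-0.5,-0.05,0.006,0.006,-0.12],[-0.03,-0.8,-0.05,0.006,0.007,-0.17],[-0.04,-1,-0.05,0.006,0.007,-0.17]]}}

```text
clock: 6.05
tool_pos: [0.5102, 0.097, 0.1966]
orientation: [-179.8, -0.3, -174.2]
force: [0.3, 1.3, -0.5]
opening: 0.0096
```

```bash
python3 - <<'E'
from h import *
need([.5283,-.1122,.19],186)
E
```

```text
now [0.5102 0.097  0.1966] [-179.83   -0.31 -174.24] F [ 0.29  1.29 -0.54] t 6.05 need [0.0199, -1.3993, 0.0484, -0.0028, -0.0052, -0.004]
```

{"api": "drive_tool", "payload": {"moves": [[0,-0.3,0,-0.002,-0.005,-0.004],[0.01,-0.6,0,-0.002,-0.005,-0.004],[0.015,-0.9,0,-0.002,-0.005,-0.004],[0.015,-0.95,0.03,-0.002,-0.005,-0.004]]}}

```text
clock: 6.45
tool_pos: [0.5216, -0.0487, 0.1916]
orientation: [-179.9, -0.1, -174.2]
force: [0.9, 0.7, -0.1]
opening: 0.01
```

```bash
python3 - <<'E'
from h import *
need([.5283,-.1122,.175],186)
E
```

```text
now [ 0.5216 -0.0487  0.1916] [-1.7993e+02 -1.0000e-01 -1.7419e+02] F [ 0.95  0.74 -0.1 ] t 6.45 need [-0.0019, -0.4256, 0.1114, -0.0012, -0.0017, -0.0032]
```

{"api": "drive_tool", "payload": {"moves": [[0,-0.2,0.05,-0.001,-0.002,-0.003],[-0.002,-0.4,0.1,-0.001,-0.002,-0.003],[-0.002,-0.425,0.111,-0.001,-0.002,-0.003],[-0.002,-0.425,0.111,-0.001,-0.002,-0.003],[-0.002,-0.425,0.111,-0.001,-0.002,-0.003]]}}

```text
clock: 6.95
tool_pos: [0.5281, -0.1116, 0.1745]
orientation: [-180.0, -0.0, -174.0]
force: [-0.3, 0.1, 0.1]
opening: 0.0097
```

```bash
python3 - <<'E'
from h import *
need([.5283,-.1122,.175],186)
s=snap('side','s5.png');t=snap('top','t5.png')
np.save('side5.npy',s,allow_pickle=True)
a=cv2.resize(s['pixels'][80:200,320:440,::-1],(600,600),interpolation=cv2.INTER_CUBIC)
cv2.imwrite('pics/m5.png',a)
E
```

```text
now [ 0.5281 -0.1116  0.1745] [-1.8000e+02 -4.0000e-02 -1.7402e+02] F [-0.34  0.11  0.09] t 6.95 need [-0.0012, -0.0042, -0.0033, -0.0001, -0.0006, -0.0003]
```

View pics/m5.png

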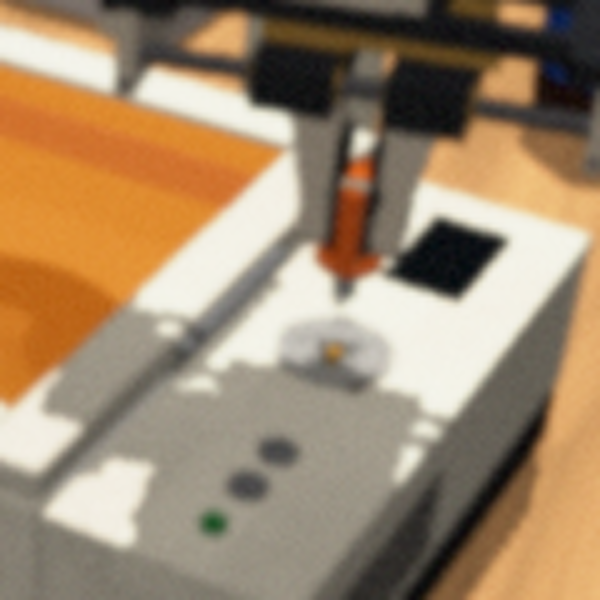

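View pics/t5.png

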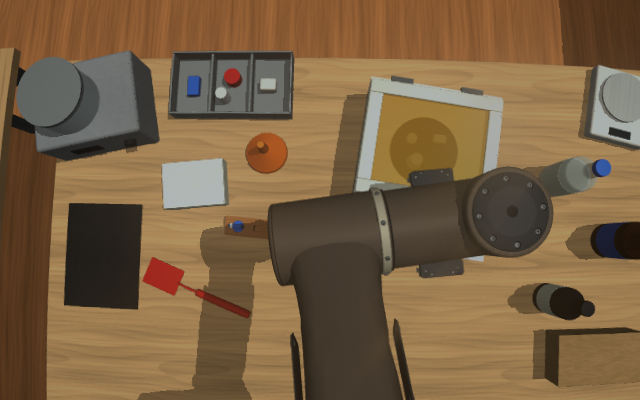

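```bash
python3 - <<'E'
from h import *
s=np.load('side5.npy',allow_pickle=True).item()
np.set_printoptions(precision=2,suppress=True,linewidth=150)
cv2.imwrite('pics/m6.png',cv2.resize(s['pixels'][110:165,365:410,::-1],None,fx=12,fy=10.9,interpolation=cv2.INTER_CUBIC))
T=np.array([.5281,-.1116,.1505]);yw=np.radians(6);ky=np.array([-np.sin(yw),np.cos(yw),0]);kx=np.array([np.cos(yw),np.sin(yw),0])
print('tip',proj(s,T),'flange bottom c',proj(s,T+[0,0,.0155]),'top c',proj(s,T+[0,0,.0195]),'head top',proj(s,T+[0,0,.0545]))
print('lug long end',proj(s,T+ky*.011+[0,0,.0035]),'short',proj(s,T-ky*.0075+[0,0,.0035]))
print('lock',proj(s,[.5283,-.1122,.123]),'meas 386.55,150.42', 'right vec',s['R'][0],'down',s['R'][1])
for dx in ([.001,0,0],[0,.001,0],[0,0,.001]): print(proj(s,T+dx)-proj(s,T))
E
```

```text
tip [[388.49 138.14]] flange bottom c [[389.42 131.49]] top c [[389.66 129.75]] head top [[391.84 114.  ]]
lug long end [[387.62 139.57]] short [[389.42 134.7 ]]
lock [[386.89 149.37]] meas 386.55,150.42 right vec [-0.91 -0.42  0.01] down [-0.28  0.61 -0.74]
[[-0.48 -0.12]]
[[-0.15  0.25]]
[[ 0.06 -0.42]]
```

View pics/m6.png

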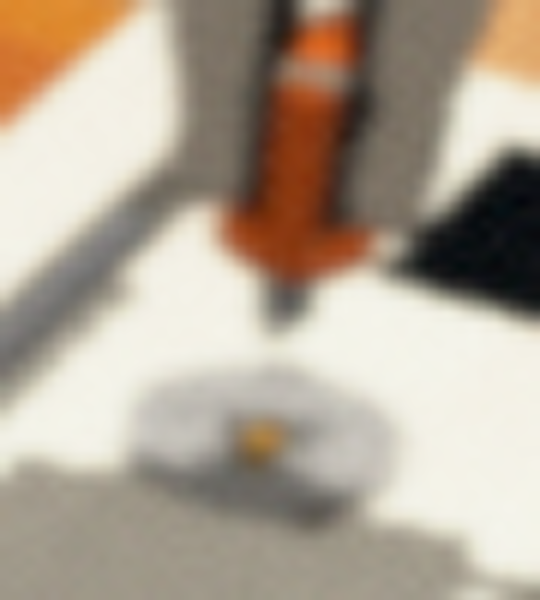

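{"api": "drive_tool", "payload": {"moves": [[-0.001,-0.004,0.05,0,0,0],[-0.001,-0.004,0.1,0,0,0],[-0.001,-0.004,0.14,0,0,0],[-0.001,-0.004,0.155,0,0,0],[-0.001,-0.004,0.155,0,0,0],[-0.001,-0.004,0.155,0,0,0]]}}

```text
clock: 7.65
tool_pos: [0.5287, -0.1118, 0.1519]
orientation: [-180.0, 0.0, -174.0]
force: [0.2, -0.1, 0.0]
opening: 0.0097
```

```bash
python3 - <<'E'
from h import *
need([.5283,-.1120,.147],186)
s=snap('side','s6.png')
np.save('side6.npy',s,allow_pickle=True)
cv2.imwrite('pics/m7.png',cv2.resize(s['pixels'][110:165,365:410,::-1],None,fx=12,fy=10.9,interpolation=cv2.INTER_CUBIC))
E
```

```text
now [ 0.5287 -0.1118  0.1519] [-1.7999e+02  3.0000e-02 -1.7395e+02] F [ 0.16 -0.1   0.02] t 7.65 need [0.0027, -0.0009, 0.0325, -0.0002, 0.0004, 0.0008]
```

View pics/m7.png

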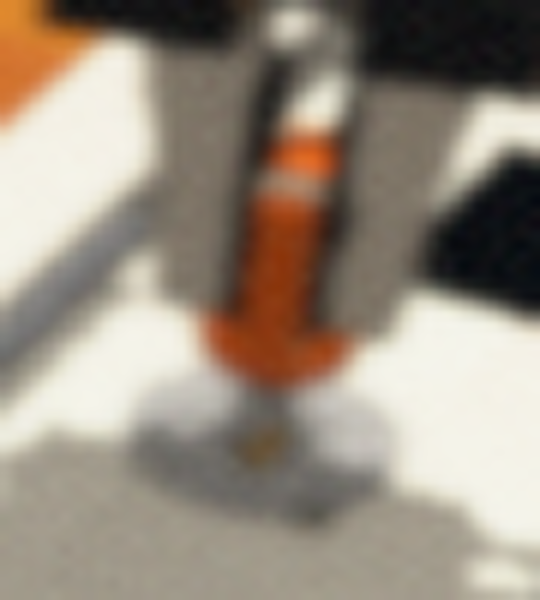

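{"api": "drive_tool", "payload": {"moves": [[0.003,-0.001,0.01,0,0,0],[0.003,-0.001,0.02,0,0,0],[0.003,-0.001,0.026,0,0,0],[0.003,-0.001,0.026,0,0,0]]}}

```text
clock: 8.1
tool_pos: [0.5282, -0.1121, 0.148]
orientation: [-180.0, 0.0, -174.0]
force: [-0.0, 1.0, -0.3]
opening: 0.0099
```

{"api": "drive_tool", "payload": {"moves": [[0,0,0.005,0,0,0],[0,0,0.01,0,0,0],[0,0,0.01,0,0,0]]}}

```text
clock: 8.4
tool_pos: [0.5283, -0.1121, 0.1464]
orientation: [-180.0, 0.0, -174.0]
force: [0.2, -1.2, -1.4]
opening: 0.0103
```

{"api": "drive_tool", "payload": {"moves": [[0,0,0.004,0,0,0],[0,0,0.007,0,0,0],[0,0,0.007,0,0,0]]}}

```text
clock: 8.7
tool_pos: [0.5285, -0.1121, 0.1454]
orientation: [-180.0, 0.1, -174.0]
force: [1.3, -1.1, 0.8]
opening: 0.0098
```

{"api": "drive_tool", "payload": {"moves": [[0,0,0.004,0,0,0],[0,0,0.007,0,0,0],[0,0,0.007,0,0,0]]}}

```text
clock: 9.0
tool_pos: [0.5286, -0.1123, 0.1444]
orientation: [-180.0, 0.1, -174.0]
force: [0.3, -0.4, 0.1]
opening: 0.01
```

{"api": "drive_tool", "payload": {"moves": [[0,0,0.004,0,0,0],[0,0,0.007,0,0,0],[0,0,0.007,0,0,0]]}}

```text
clock: 9.3
tool_pos: [0.5285, -0.1124, 0.1433]
orientation: [-180.0, 0.1, -174.0]
force: [0.3, -1.8, -1.2]
opening: 0.0099
```

{"api": "drive_tool", "payload": {"moves": [[0,0,0.004,0,0,0],[0,0,0.007,0,0,0],[0,0,0.007,0,0,0]]}}

```text
clock: 9.6
tool_pos: [0.5285, -0.1124, 0.1422]
orientation: [-180.0, 0.1, -174.0]
force: [0.7, -2.4, -0.1]
opening: 0.0097
```

```bash
python3 - <<'E'
from h import *
need([.5283,-.1120,.1345],186)
print(sensors.get_obs()['moment'])
s=snap('side','s7.png')
cv2.imwrite('pics/m8.png',cv2.resize(s['pixels'][110:165,365:410,::-1],None,fx=12,fy=10.9,interpolation=cv2.INTER_CUBIC))
E
```

```text
now [ 0.5285 -0.1124  0.1422] [-1.7996e+02  5.0000e-02 -1.7395e+02] F [ 0.72 -2.4  -0.06] t 9.6 need [0.0014, 0.0028, 0.0511, -0.0007, 0.0009, 0.0008]
[-0.71912395 -0.08841399  0.040094  ]
```

View pics/m8.png

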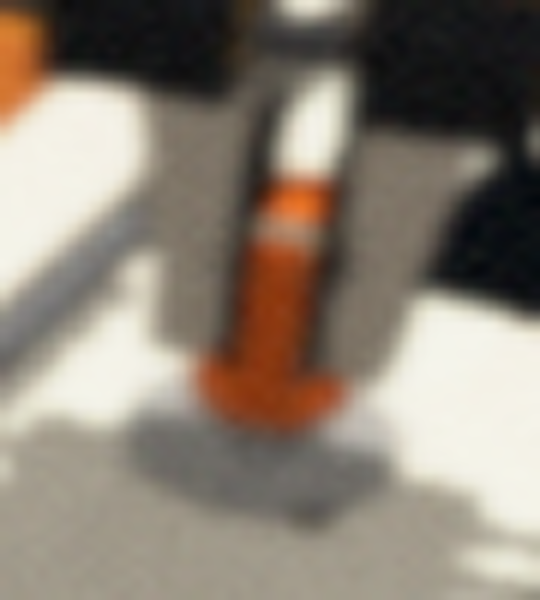

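{"api": "drive_tool", "payload": {"moves": [[0,-0.003,0.004,0,0,0],[0,-0.004,0.007,0,0,0],[0,-0.004,0.007,0,0,0]]}}

```text
clock: 9.95
tool_pos: [0.5284, -0.1128, 0.1409]
orientation: [-180.0, 0.0, -174.0]
force: [0.7, -0.7, -0.5]
opening: 0.0097
```

{"api": "drive_tool", "payload": {"moves": [[0,0,0.004,0,0,0],[0,0,0.008,0,0,0],[0,0,0.008,0,0,0]]}}

```text
clock: 10.25
tool_pos: [0.5283, -0.1128, 0.1396]
orientation: [-180.0, 0.0, -174.0]
force: [0.8, -0.5, -0.7]
opening: 0.0096
```

{"api": "drive_tool", "payload": {"moves": [[0,0,0.005,0,0,0],[0,0,0.01,0,0,0],[0,0,0.01,0,0,0]]}}

```text
clock: 10.55
tool_pos: [0.5284, -0.1128, 0.138]
orientation: [-180.0, 0.0, -174.0]
force: [0.3, -0.6, -1.0]
opening: 0.0098
```

{"api": "drive_tool", "payload": {"moves": [[0,0,0.005,0,0,0],[0,0,0.01,0,0,0],[0,0,0.01,0,0,0]]}}

```text
clock: 10.85
tool_pos: [0.5284, -0.1128, 0.1364]
orientation: [-180.0, 0.0, -174.0]
force: [0.9, -0.1, -0.2]
opening: 0.0097
```

{"api": "drive_tool", "payload": {"moves": [[0,0,0.003,0,0,0],[0,0,0.006,0,0,0],[0,0,0.006,0,0,0]]}}

```text
clock: 11.15
tool_pos: [0.5284, -0.1128, 0.1354]
orientation: [-180.0, 0.0, -174.0]
force: [0.6, -0.9, -0.5]
opening: 0.0098
```

{"api": "drive_tool", "payload": {"moves": [[0,0,0.003,0,0,0],[0,0,0.006,0,0,0],[0,0,0.006,0,0,0]]}}

```text
clock: 11.45
tool_pos: [0.5284, -0.1128, 0.1345]
orientation: [-180.0, 0.0, -174.0]
force: [0.4, 0.3, 0.2]
opening: 0.0098
```

{"api": "drive_tool", "payload": {"moves": [[0,0,0.003,0,0,0],[0,0,0.003,0,0,0],[0,0,0.003,0,0,0]]}}

```text
clock: 11.75
tool_pos: [0.5284, -0.1129, 0.1344]
orientation: [-180.0, 0.0, -174.0]
force: [-1.8, 0.4, 3.8]
opening: 0.0098
```

{"api": "drive_tool", "payload": {"moves": [[0,0,0.003,0,0,0],[0,0,0.003,0,0,0],[0,0,0.003,0,0,0]]}}

```text
clock: 12.05
tool_pos: [0.5285, -0.1129, 0.1343]
orientation: [-180.0, 0.0, -173.9]
force: [-2.0, 0.5, 6.1]
opening: 0.0102
```

{"api": "drive_tool", "payload": {"moves": [[0,0,-0.003,0,0,0],[0,0,-0.003,0,0,0.08],[0,0,-0.003,0,0,0.16],[0,0,-0.003,0,0,0.24],[0,0,-0.003,0,0,0.24]]}}

```text
clock: 12.55
tool_pos: [0.5281, -0.1127, 0.1345]
orientation: [-180.0, 0.0, 171.6]
force: [-1.7, 1.0, 1.0]
opening: 0.0097
```

```bash
python3 - <<'E'
from h import *
o=sensors.get_obs();print(o['moment']); need([.5284,-.1128,.1346],186)
E
```

```text
[0.48903047 0.6502673  0.07369063]
now [ 0.5281 -0.1127  0.1345] [-1.7998e+02  1.0000e-02  1.7159e+02] F [-1.74  1.    1.02] t 12.55 need [-0.0019, -0.0002, -0.0006, -0.0003, 0.0002, -0.2402]
```

{"api": "drive_tool", "payload": {"moves": [[0,0,0,0,0,0.08],[0,0,0,0,0,0.16],[0,0,0,0,0,0.24],[0,0,0,0,0,0.32],[0,0,0,0,0,0.32]]}}

```text
clock: 13.05
tool_pos: [0.5283, -0.1124, 0.1345]
orientation: [180.0, 0.0, 152.4]
force: [-1.1, 2.2, 2.9]
opening: 0.0101
```

{"api": "drive_tool", "payload": {"moves": [[0,0,0,0,0,0.08],[0,0,0,0,0,0.16],[0,0,0,0,0,0.24],[0,0,0,0,0,0.24]]}}

```text
clock: 13.45
tool_pos: [0.5285, -0.1123, 0.1345]
orientation: [180.0, 0.0, 138.2]
force: [0.2, 1.4, 1.9]
opening: 0.0097
```

```bash
python3 - <<'E'
from h import *
o=sensors.get_obs();print(o['moment']); need([.5284,-.1128,.1346],186)
s=snap('side','s8.png')
E
```

```text
[0.79262228 0.12656179 0.11691401]
now [ 0.5285 -0.1123  0.1345] [1.7996e+02 3.0000e-02 1.3819e+02] F [0.18 1.39 1.95] t 13.45 need [-0.0018, -0.0029, -0.0007, 0.0005, 0.0008, -0.7968]
```

View pics/s8.png

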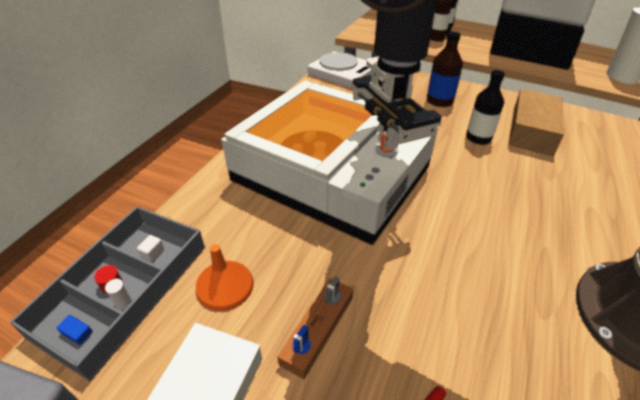

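{"api": "drive_tool", "payload": {"moves": [[0,0,0,0,0,0.08],[0,0,0,0,0,0.16],[0,0,0,0,0,0.16],[0,0,0,0,0,0.16]]}}

```text
clock: 13.9
tool_pos: [0.5286, -0.1123, 0.1345]
orientation: [179.9, 0.0, 129.0]
force: [0.2, 2.4, 0.8]
opening: 0.01
```

```bash
python3 - <<'E'
from h import *
o=sensors.get_obs();print(o['moment']); need([.5284,-.1128,.1346],186)
s=snap('side','s9.png')
cv2.imwrite('pics/m9.png',cv2.resize(s['pixels'][60:240,210:450,::-1],(800,600),interpolation=cv2.INTER_CUBIC))
E
```

```text
[ 0.7551425  -0.01797488  0.09765293]
now [ 0.5286 -0.1123  0.1345] [1.7994e+02 3.0000e-02 1.2900e+02] F [0.24 2.42 0.8 ] t 13.9 need [-0.0019, -0.0034, -0.0007, 0.0007, 0.001, -0.95]
```

View pics/m9.png

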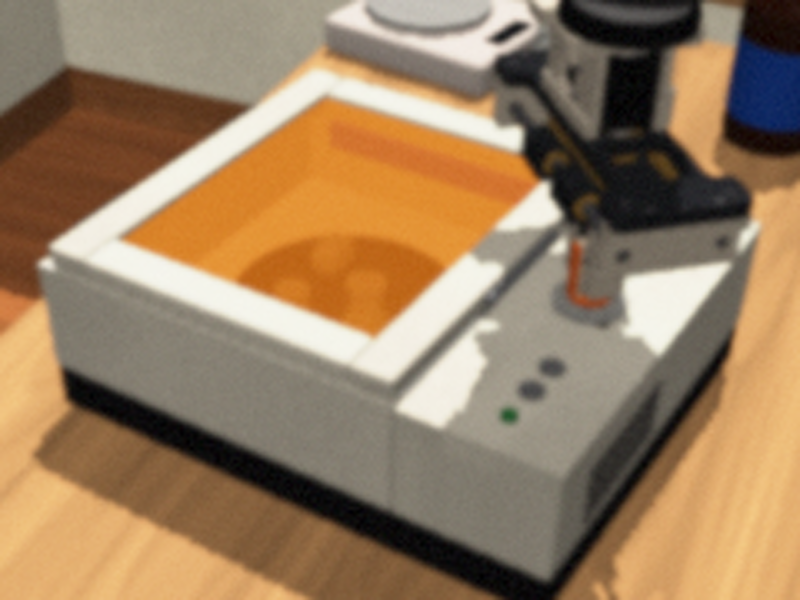

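{"api": "drive_tool", "payload": {"moves": [[0,0,0,0,0,0.07],[0,0,0,0,0,0.14],[0,0,0,0,0,0.14],[0,0,0,0,0,0.14]]}}

```text
clock: 14.35
tool_pos: [0.5288, -0.1122, 0.1345]
orientation: [179.9, 0.0, 120.8]
force: [-0.0, 1.8, 0.5]
opening: 0.01
```

```bash
python3 - <<'E'
from h import *
o=sensors.get_obs();print(o['moment']); need([.5284,-.1128,.1346],186)
s=snap('side','s10.png')
cv2.imwrite('pics/m10.png',cv2.resize(s['pixels'][60:240,210:450,::-1],(800,600),interpolation=cv2.INTER_CUBIC))
E
```

```text
[ 0.73915056 -0.14690336  0.08193634]
now [ 0.5288 -0.1122  0.1345] [1.7992e+02 3.0000e-02 1.2077e+02] F [-0.02  1.78  0.52] t 14.35 need [-0.0022, -0.0041, -0.0005, 0.0009, 0.0011, -1.0872]
```

View pics/m10.png

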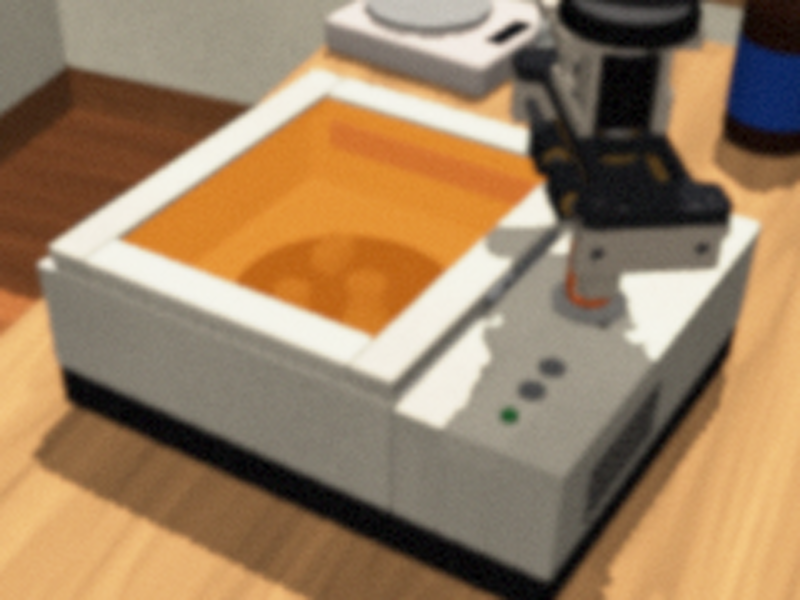

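{"api": "drive_tool", "payload": {"moves": [[0,0,0,0,0,0.06],[0,0,0,0,0,0.1],[0,0,0,0,0,0.1],[0,0,0,0,0,0.1]]}}

```text
clock: 14.8
tool_pos: [0.5289, -0.1122, 0.1345]
orientation: [179.9, 0.0, 114.9]
force: [1.2, 1.7, 1.4]
opening: 0.0098
```

```bash
python3 - <<'E'
from h import *
o=sensors.get_obs();print(o['moment']); need([.5284,-.1128,.1346],186)
s=snap('side','s11.png')
cv2.imwrite('pics/m11.png',cv2.resize(s['pixels'][60:240,210:450,::-1],(800,600),interpolation=cv2.INTER_CUBIC))
E
```

```text
[ 0.71648868 -0.18451385  0.10853892]
now [ 0.5289 -0.1122  0.1345] [1.7991e+02 2.0000e-02 1.1488e+02] F [1.16 1.66 1.45] t 14.8 need [-0.0022, -0.0043, -0.0006, 0.0011, 0.0012, -1.1853]
```

View pics/m11.png

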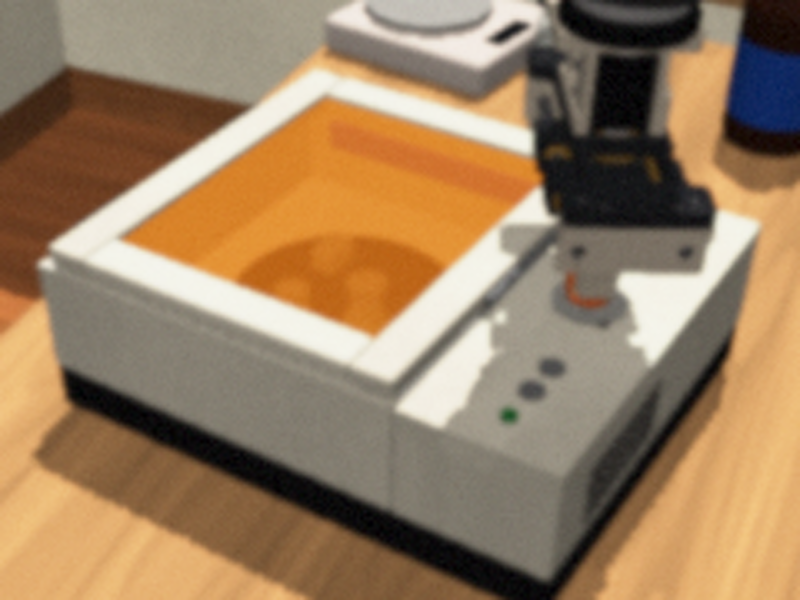

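{"api": "drive_tool", "payload": {"moves": [[0,0,0,0,0,0.05],[0,0,0,0,0,0.07],[0,0,0,0,0,0.07],[0,0,0,0,0,0.07]]}}

```text
clock: 15.25
tool_pos: [0.529, -0.1123, 0.1345]
orientation: [179.9, 0.0, 110.7]
force: [1.0, -0.0, 0.1]
opening: 0.0102
```

```bash
python3 - <<'E'
from h import *
o=sensors.get_obs();print(o['moment']); need([.5284,-.1128,.1346],186)
s=snap('side','s12.png')
cv2.imwrite('pics/m12.png',cv2.resize(s['pixels'][60:240,210:450,::-1],(800,600),interpolation=cv2.INTER_CUBIC))
E
```

```text
[ 0.07770239 -0.60635577  0.04093779]
now [ 0.529  -0.1123  0.1345] [1.7990e+02 3.0000e-02 1.1074e+02] F [ 1.04 -0.03  0.05] t 15.25 need [-0.0015, -0.0048, -0.0006, 0.0011, 0.0014, -1.2543]
```

View pics/m12.png

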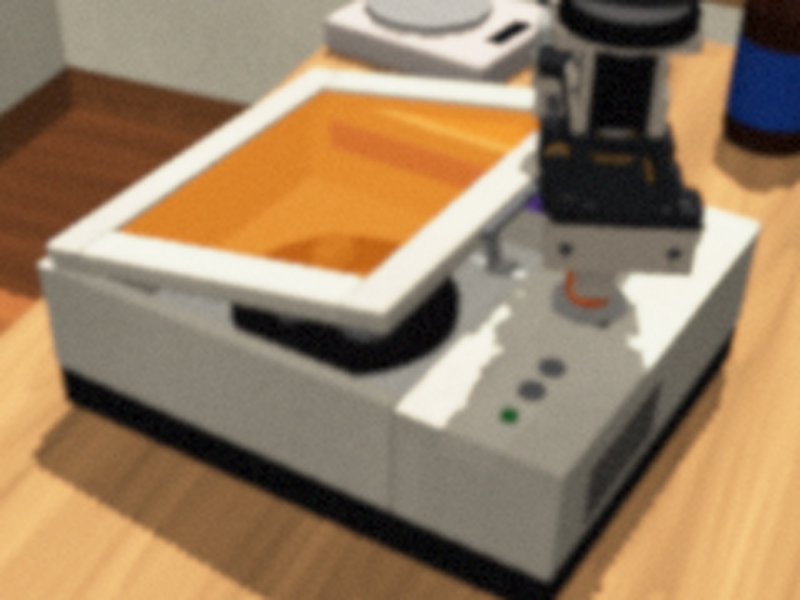

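{"api": "drive_tool", "payload": {"moves": [[0,0,0,0,0,0],[0,0,0,0,0,0],[0,0,0,0,0,0],[0,0,0,0,0,0],[0,0,0,0,0,0],[0,0,0,0,0,0],[0,0,0,0,0,0],[0,0,0,0,0,0]]}}

```text
clock: 16.1
tool_pos: [0.529, -0.1124, 0.1345]
orientation: [179.9, 0.0, 110.7]
force: [1.5, 0.2, -1.0]
opening: 0.0097
```

```bash
python3 - <<'E'
from h import *
o=sensors.get_obs();print(o['moment']); need([.5284,-.1128,.1346],186)
s=snap('side','s13.png')
cv2.imwrite('pics/m13.png',cv2.resize(s['pixels'][60:240,210:450,::-1],(800,600),interpolation=cv2.INTER_CUBIC))
E
```

```text
[ 0.01531925 -0.63342524  0.01709778]
now [ 0.529  -0.1124  0.1345] [1.7991e+02 3.0000e-02 1.1073e+02] F [ 1.48  0.17 -1.01] t 16.1 need [-0.0014, -0.0046, -0.0006, 0.001, 0.0014, -1.2545]
```

View pics/m13.png

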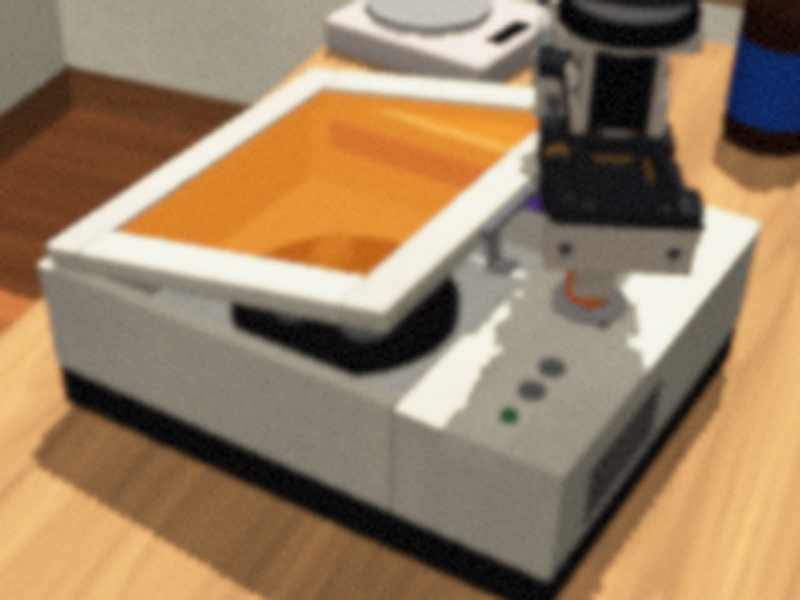

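```bash
python3 - <<'E'
from h import *
s=np.load('side0.npy',allow_pickle=True).item()
R=Rt([180,0,110.7]);T=np.array([.529,-.1124,.1345])
for z in (.19,.2,.21,.22):
  for y in (-.039,.039):
    for x in (.096,-.096):
      p=T+R.apply([x,y,0]);p[2]=z; u=proj(s,p)[0]; print(z,y,x,((u-[210,60])*3.33).round(0))
# lid corner check: shut vs open lip (box yaw -8.3, lip 50mm behind lock)
yw=np.radians(-8.3);bx=np.array([np.cos(yw),np.sin(yw),0]);by=np.array([-np.sin(yw),np.cos(yw),0])
L=np.array([.5275,-.112,0])
for z in (.137,.16,.17,.182):
  print(z,[((proj(s,L+bx*.05+by*w+[0,0,z])[0]-[210,60])*3.33).round(0) for w in (.15,.12)])
E
```

```text
0.19 -0.039 0.096 [688. 300.]
0.19 -0.039 -0.096 [652. 126.]
0.19 0.039 0.096 [539. 293.]
0.19 0.039 -0.096 [529. 121.]
0.2 -0.039 0.096 [691. 284.]
0.2 -0.039 -0.096 [655. 112.]
0.2 0.039 0.096 [541. 277.]
0.2 0.039 -0.096 [531. 106.]
0.21 -0.039 0.096 [694. 268.]
0.21 -0.039 -0.096 [657.  97.]
0.21 0.039 0.096 [543. 261.]
0.21 0.039 -0.096 [532.  92.]
0.22 -0.039 0.096 [698. 252.]
0.22 -0.039 -0.096 [659.  82.]
0.22 0.039 0.096 [545. 245.]
0.22 0.039 -0.096 [533.  77.]
0.137 [array([391., 380.]), array([419., 352.])]
0.16 [array([392., 346.]), array([421., 318.])]
0.17 [array([392., 331.]), array([421., 303.])]
0.182 [array([393., 312.]), array([422., 285.])]
```

{"api": "drive_tool", "payload": {"moves": [[0,0,0,0,0,-0.1],[0,0,0,0,0,-0.22],[0,-0.001,0,0,0,-0.34],[0,-0.001,0,0,0,-0.46],[0,-0.002,0,0,0,-0.58],[-0.001,-0.002,0,0,0,-0.7],[-0.001,-0.003,0,0,0,-0.7]]}}

```text
clock: 16.85
tool_pos: [0.5287, -0.1129, 0.1345]
orientation: [180.0, 0.1, 152.8]
force: [2.3, -0.9, -0.8]
opening: 0.0097
```

```bash
python3 - <<'E'
from h import *
o=sensors.get_obs();print(o['moment']); need([.5284,-.1128,.1346],186)
E
```

```text
[-0.40707836 -0.78621746 -0.05492919]
now [ 0.5287 -0.1129  0.1345] [1.7996e+02 1.0000e-01 1.5283e+02] F [ 2.29 -0.94 -0.76] t 16.85 need [0.0021, -0.0007, -0.0007, 0.0002, 0.0018, -0.5529]
```

{"api": "drive_tool", "payload": {"moves": [[0,0,0,0,0,-0.1],[0.001,0,0,0,0,-0.2],[0.001,0,0,0,0,-0.3],[0.001,0,0,0,0,-0.4],[0.002,0,0,0,0.001,-0.48],[0.002,-0.001,0,0,0.001,-0.48]]}}

```text
clock: 17.45
tool_pos: [0.5286, -0.1129, 0.1345]
orientation: [180.0, 0.1, -178.5]
force: [1.6, -0.4, -0.1]
opening: 0.0098
```

```bash
python3 - <<'E'
from h import *
o=sensors.get_obs();print(o['moment']); need([.5284,-.1128,.1346],186)
E
```

```text
[-0.23491011 -0.9255033  -0.03131626]
now [ 0.5286 -0.1129  0.1345] [ 1.800e+02  6.000e-02 -1.785e+02] F [ 1.61 -0.39 -0.07] t 17.45 need [0.0012, 0.0005, -0.0004, 0.0, 0.0011, -0.075]
```

Now to the entry yaw and slightly past (4°), feeling the stop.

{"api": "drive_tool", "payload": {"moves": [[0.001,0,0,0,0.001,-0.05],[0.001,0,0,0,0.001,-0.1],[0.001,0,0,0,0.001,-0.1],[0.001,0,0,0,0.001,-0.1]]}}

```text
clock: 17.85
tool_pos: [0.5284, -0.1129, 0.1346]
orientation: [-180.0, 0.0, -172.7]
force: [2.3, -1.4, -0.5]
opening: 0.0099
```

```bash
python3 - <<'E'
from h import *
o=sensors.get_obs();print(o['moment']); need([.5284,-.1128,.1346],186)
E
```

```text
[-0.33765836 -0.86563246  0.04401206]
now [ 0.5284 -0.1129  0.1346] [-180.      0.   -172.75] F [ 2.27 -1.42 -0.47] t 17.85 need [-0.0003, 0.0007, -0.0002, -0.0, 0.0, 0.0209]
```

{"api": "drive_tool", "payload": {"moves": [[0,0,0,0,0,-0.03],[0,0,0,0,0,-0.06],[0,0,0,0,0,-0.06],[0,0,0,0,0,-0.06]]}}

```text
clock: 18.25
tool_pos: [0.5285, -0.1129, 0.1346]
orientation: [-180.0, 0.0, -169.2]
force: [2.9, -0.8, -0.9]
opening: 0.0098
```

```bash
python3 - <<'E'
from h import *
o=sensors.get_obs();print(o['moment']); need([.5284,-.1128,.1346],186)
E
```

```text
[-0.2043255  -1.09899125 -0.00873697]
now [ 0.5285 -0.1129  0.1346] [-1.8000e+02  1.0000e-02 -1.6921e+02] F [ 2.85 -0.85 -0.93] t 18.25 need [0.0005, 0.0005, -0.0001, -0.0, 0.0002, 0.0798]
```

{"api": "drive_tool", "payload": {"moves": [[0.001,0,0,0,0,0.04],[0.001,0,0,0,0,0.08],[0.001,0,-0.006,0,0,0.08],[0.001,0,-0.012,0,0,0.08],[0.001,0,-0.012,0,0,0.08]]}}

```text
clock: 18.75
tool_pos: [0.5281, -0.1129, 0.1364]
orientation: [-180.0, -0.0, -174.0]
force: [1.8, -0.6, -0.5]
opening: 0.0096
```

{"api": "drive_tool", "payload": {"moves": [[-0.001,0,-0.004,0,0,0],[-0.001,0,-0.008,0,0,0],[-0.001,0,-0.008,0,0,0]]}}

```text
clock: 19.05
tool_pos: [0.5281, -0.1129, 0.1377]
orientation: [180.0, -0.0, -174.0]
force: [1.2, -0.7, -0.5]
opening: 0.0098
```

```bash
python3 - <<'E'
from h import *
o=sensors.get_obs();print(o['moment']); need([.5284,-.1128,.1346],186)
E
```

```text
[-0.31615263 -0.4513284  -0.00781519]
now [ 0.5281 -0.1129  0.1377] [ 1.8000e+02 -2.0000e-02 -1.7398e+02] F [ 1.21 -0.67 -0.45] t 19.05 need [-0.002, 0.0005, 0.0205, 0.0, -0.0004, 0.0004]
```

{"api": "drive_tool", "payload": {"moves": [[-0.002,0,-0.006,0,0,0],[-0.002,0,-0.012,0,0,0],[-0.002,0,-0.018,0,0,0],[-0.002,0,-0.018,0,0,0]]}}

```text
clock: 19.45
tool_pos: [0.5283, -0.1129, 0.1405]
orientation: [180.0, -0.0, -174.0]
force: [0.4, -0.1, -0.2]
opening: 0.0097
```

{"api": "drive_tool", "payload": {"moves": [[0,0,-0.008,0,0,0],[0,0,-0.016,0,0,0],[0,0,-0.024,0,0,0],[0,0,-0.024,0,0,0]]}}

```text
clock: 19.85
tool_pos: [0.5282, -0.1129, 0.1443]
orientation: [180.0, -0.0, -174.0]
force: [0.0, -0.0, -0.7]
opening: 0.01
```

{"api": "drive_tool", "payload": {"moves": [[0,0,-0.01,0,0,0],[0,0,-0.025,0,0,0],[0,0,-0.05,0,0,0],[0,0,-0.05,0,0,0]]}}

```text
clock: 20.25
tool_pos: [0.5285, -0.1129, 0.1524]
orientation: [180.0, 0.0, -174.0]
force: [0.9, 0.3, 0.2]
opening: 0.0095
```

{"api": "drive_tool", "payload": {"moves": [[0,0,-0.05,0,0,0],[0,0,-0.15,0,0,0],[0,0,-0.3,0,0,0],[0,0,-0.4,0,0,0],[0,0,-0.4,0,0,0]]}}

```text
clock: 20.75
tool_pos: [0.5299, -0.1129, 0.2153]
orientation: [-180.0, 0.3, -173.9]
force: [0.4, -0.0, -0.2]
opening: 0.0095
```

```bash
python3 - <<'E'
from h import *
need([.5167,.2485,.2],175.47)
s=snap('side','s14.png')
cv2.imwrite('pics/m14.png',cv2.resize(s['pixels'][60:240,210:450,::-1],(800,600),interpolation=cv2.INTER_CUBIC))
E
```

```text
now [ 0.5299 -0.1129  0.2153] [-179.98    0.27 -173.95] F [ 0.39 -0.05 -0.15] t 20.75 need [-0.166, 2.4051, 0.1014, 0.0, 0.0045, 0.1764]
```

View pics/m14.png

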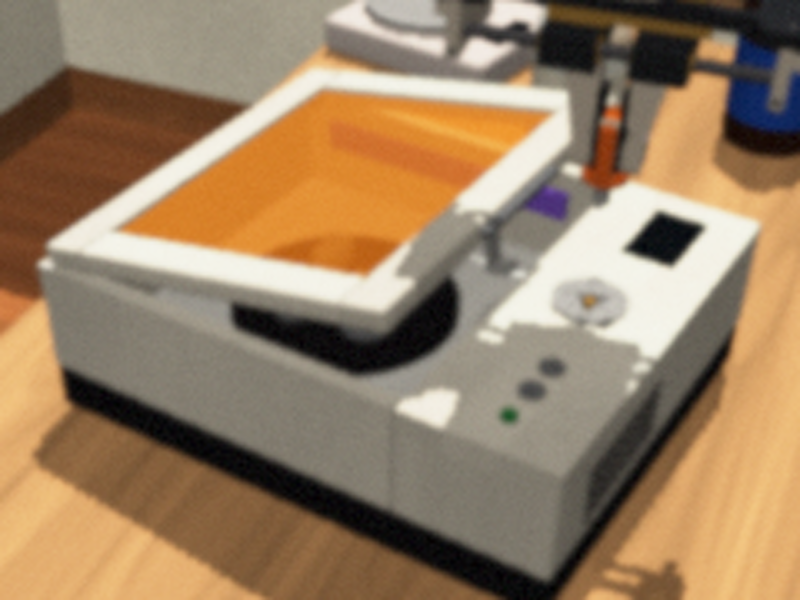

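{"api": "drive_tool", "payload": {"moves": [[-0.02,0.3,0,0,0.004,0.04],[-0.04,0.6,0,0,0.004,0.08],[-0.06,0.9,0,0,0.004,0.12],[-0.07,1,0,0,0.004,0.176]]}}

```text
clock: 21.2
tool_pos: [0.5231, 0.0404, 0.2129]
orientation: [180.0, -0.1, 175.5]
force: [-0.1, -0.2, 0.4]
opening: 0.0099
```

```bash
python3 - <<'E'
from h import *
need([.5167,.2485,.12],175.47)
E
```

```text
now [0.5231 0.0404 0.2129] [ 1.7998e+02 -1.5000e-01  1.7548e+02] F [-0.14 -0.2   0.36] t 21.2 need [0.1501, 1.3796, 0.6201, 0.0003, -0.0024, 0.0001]
```

{"api": "drive_tool", "payload": {"moves": [[0.05,0.3,0,0,-0.002,0],[0.08,0.6,0,0,-0.002,0],[0.1,0.9,0,0,-0.002,0],[0.12,1,0,0,-0.002,0]]}}

```text
clock: 21.6
tool_pos: [0.5165, 0.1946, 0.2119]
orientation: [-180.0, -0.1, 175.6]
force: [0.1, -0.3, -1.3]
opening: 0.0097
```

```bash
python3 - <<'E'
from h import *
need([.5167,.2485,.10],175.47)
E
```

```text
now [0.5165 0.1946 0.2119] [-1.8000e+02 -7.0000e-02  1.7561e+02] F [ 0.06 -0.3  -1.33] t 21.6 need [0.0255, 0.3586, 0.7462, -0.0001, -0.0012, 0.0024]
```

{"api": "drive_tool", "payload": {"moves": [[0.01,0.2,0,0,-0.001,0.002],[0.02,0.35,0.1,0,-0.001,0.002],[0.025,0.359,0.4,0,-0.001,0.002],[0.025,0.359,0.7,0,-0.001,0.002],[0.025,0.359,0.746,0,-0.001,0.002],[0.025,0.359,0.746,0,-0.001,0.002],[0.025,0.359,0.746,0,-0.001,0.002]]}}

```text
clock: 22.3
tool_pos: [0.5179, 0.2489, 0.1015]
orientation: [180.0, 0.1, 175.5]
force: [0.3, 0.2, 0.3]
opening: 0.0097
```

```bash
python3 - <<'E'
from h import *
need([.5167,.2485,.06],175.47)
s=snap('side','s15.png');np.save('side15.npy',s,allow_pickle=True)
cv2.imwrite('pics/m15.png',cv2.resize(s['pixels'][250:390,250:410,::-1],(680,595),interpolation=cv2.INTER_CUBIC))
T=np.array([.5167,.2485,.10-.024])
print('tip',proj(s,T),'fl bot',proj(s,T+[0,0,.0155]),'socket c',proj(s,[.5166,.2485,.03]))
E
```

```text
now [0.5179 0.2489 0.1015] [1.7996e+02 8.0000e-02 1.7550e+02] F [0.28 0.19 0.32] t 22.3 need [0.008, -0.0037, 0.2767, 0.0007, 0.0013, 0.0005]
tip [[317.91093842 303.1990724 ]] fl bot [[317.94365977 297.27827799]] socket c [[317.87836164 319.56720745]]
```

View pics/m15.png

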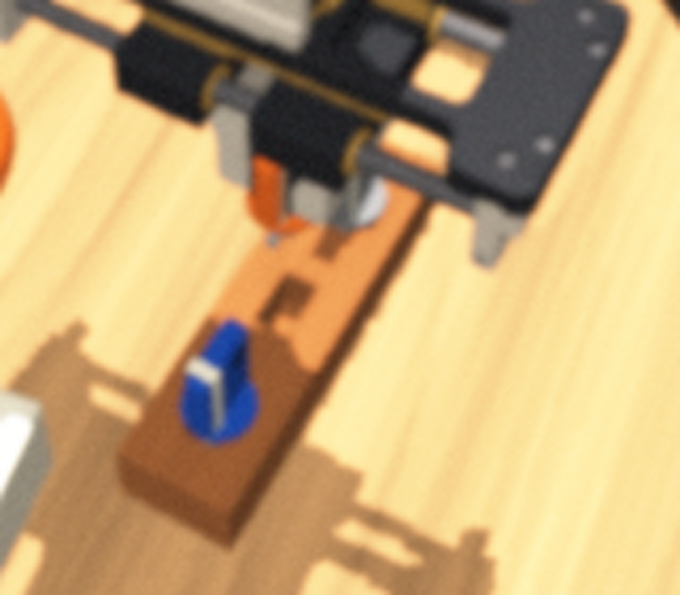

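{"api": "drive_tool", "payload": {"moves": [[0.008,-0.003,0.1,0.001,0.001,0],[0.008,-0.003,0.2,0.001,0.001,0],[0.008,-0.003,0.26,0.001,0.001,0],[0.008,-0.003,0.26,0.001,0.001,0],[0.008,-0.003,0.26,0.001,0.001,0]]}}

```text
clock: 22.85
tool_pos: [0.5176, 0.2493, 0.0641]
orientation: [179.9, 0.1, 175.5]
force: [-0.7, 0.8, 0.0]
opening: 0.0099
```

```bash
python3 - <<'E'
from h import *
need([.5167,.2485,.0405],175.47)
s=snap('side','s16.png')
cv2.imwrite('pics/m16.png',cv2.resize(s['pixels'][270:350,280:360,::-1],(600,600),interpolation=cv2.INTER_CUBIC))
E
```

```text
now [0.5176 0.2493 0.0641] [1.799e+02 1.300e-01 1.755e+02] F [-0.66  0.8   0.05] t 22.85 need [0.0057, -0.0059, 0.1576, 0.0016, 0.0021, 0.0006]
```

View pics/m16.png

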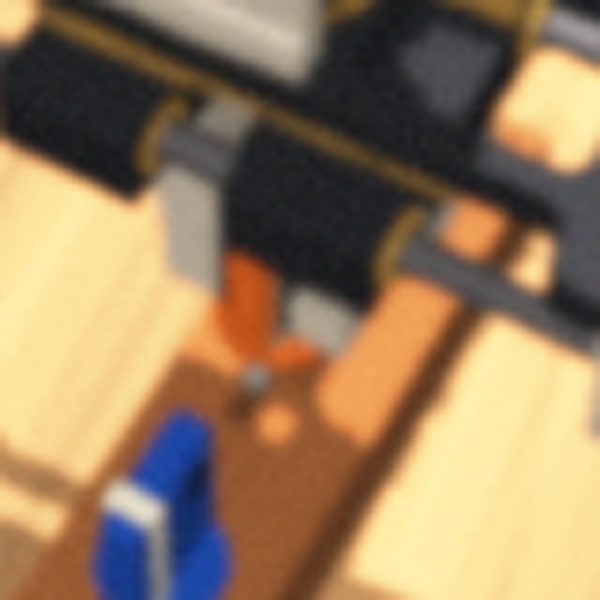

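{"api": "drive_tool", "payload": {"moves": [[0.006,-0.006,0.03,0.001,0.002,0],[0.006,-0.006,0.05,0.001,0.002,0],[0.006,-0.006,0.05,0.001,0.002,0],[0.006,-0.006,0.05,0.001,0.002,0]]}}

```text
clock: 23.3
tool_pos: [0.5166, 0.2485, 0.0566]
orientation: [180.0, 0.0, 175.5]
force: [-0.4, 0.1, -1.1]
opening: 0.0096
```

{"api": "drive_tool", "payload": {"moves": [[0.001,-0.001,0.01,0,0,0],[0.001,-0.001,0.02,0,0,0],[0.001,-0.001,0.027,0,0,0],[0.001,-0.001,0.027,0,0,0]]}}

```text
clock: 23.7
tool_pos: [0.5163, 0.2482, 0.0523]
orientation: [180.0, -0.0, 175.5]
force: [0.4, -0.3, -0.6]
opening: 0.0098
```

```bash
python3 - <<'E'
from h import *
need([.5167,.2485,.0405],175.47)
E
```

```text
now [0.5163 0.2482 0.0523] [ 1.7998e+02 -1.0000e-02  1.7551e+02] F [ 0.43 -0.35 -0.62] t 23.7 need [-0.0023, 0.0019, 0.0789, 0.0003, -0.0001, 0.0006]
```

{"api": "drive_tool", "payload": {"moves": [[-0.002,0.002,0.01,0,0,0],[-0.002,0.002,0.02,0,0,0],[-0.002,0.002,0.03,0,0,0],[-0.002,0.002,0.03,0,0,0]]}}

```text
clock: 24.1
tool_pos: [0.5165, 0.2484, 0.0476]
orientation: [180.0, -0.0, 175.5]
force: [0.5, -0.2, -0.1]
opening: 0.0101
```

{"api": "drive_tool", "payload": {"moves": [[0,0,0.01,0,0,0],[0,0,0.02,0,0,0],[0,0,0.03,0,0,0],[0,0,0.03,0,0,0]]}}

```text
clock: 24.5
tool_pos: [0.5164, 0.2483, 0.0428]
orientation: [-180.0, -0.0, 175.5]
force: [-0.1, -0.4, -0.5]
opening: 0.0093
```

```bash
python3 - <<'E'
from h import *
need([.5167,.2485,.0388],175.47)
E
```

```text
now [0.5164 0.2483 0.0428] [-1.7998e+02 -4.0000e-02  1.7550e+02] F [-0.13 -0.43 -0.5 ] t 24.5 need [-0.002, 0.0017, 0.0264, -0.0003, -0.0007, 0.0005]
```

{"api": "drive_tool", "payload": {"moves": [[-0.002,0.001,0.01,0,0,0],[-0.002,0.001,0.02,0,0,0],[-0.002,0.001,0.024,0,0,0],[-0.002,0.001,0.024,0,0,0]]}}

```text
clock: 24.9
tool_pos: [0.5166, 0.2483, 0.039]
orientation: [-180.0, -0.1, 175.5]
force: [-0.0, 0.1, -0.3]
opening: 0.0096
```

{"api": "drive_tool", "payload": {"moves": [[0,0,0.004,0,0,0],[0,0,0.004,0,0,0],[0,0,0.004,0,0,0]]}}

```text
clock: 25.2
tool_pos: [0.5167, 0.2484, 0.0385]
orientation: [-180.0, -0.0, 175.5]
force: [-0.1, -0.6, 0.4]
opening: 0.0097
```

{"api": "drive_tool", "payload": {"moves": [[0,0,0.003,0,0,0],[0,0,0.003,0,0,0],[0,0,0.003,0,0,0]]}}

```text
clock: 25.5
tool_pos: [0.5168, 0.2484, 0.0385]
orientation: [-180.0, -0.0, 175.5]
force: [-1.8, -1.2, 5.9]
opening: 0.0098
```

{"api": "drive_tool", "payload": {"moves": [[0,0,0,0,0,0],[0,0,0,0,0,0],[0,0,0,0,0,0],[0,0,0,0,0,0],[0,0,0,0,0,0],[0,0,0,0,0,0],[0,0,0,0,0,0],[0,0,0,0,0,0]], "fingers": 1}}

```text
clock: 26.3
tool_pos: [0.5167, 0.2484, 0.0385]
orientation: [-180.0, -0.0, 175.5]
force: [-0.9, 0.9, -0.0]
opening: 0.0683
```

{"api": "drive_tool", "payload": {"moves": [[0,0,0,0,0,0],[0,0,0,0,0,0],[0,0,0,0,0,0],[0,0,0,0,0,0]], "fingers": 1}}

```text
clock: 26.7
tool_pos: [0.5167, 0.2484, 0.0385]
orientation: [-180.0, -0.0, 175.5]
force: [0.2, 0.4, -0.2]
opening: 0.0873
```

Fully seated (5.9 N felt on the block) and released; retract straight up and then clear of the view.

{"api": "drive_tool", "payload": {"moves": [[0,0,-0.1,0,0,0],[0,0,-0.3,0,0,0],[0,0,-0.6,0,0,0],[0,0,-0.9,0,0,0],[0,0,-1,0,0,0]]}}

```text
clock: 27.2
tool_pos: [0.5187, 0.2496, 0.1938]
orientation: [179.8, 0.3, 175.5]
force: [0.2, 0.3, 0.4]
opening: 0.088
```

{"api": "drive_tool", "payload": {"moves": [[0,-0.3,-0.1,0,0,0],[0,-0.6,-0.2,0,0,0],[0,-0.9,-0.2,0,0,0],[0,-1,-0.2,0,0,0]]}}

```text
clock: 27.6
tool_pos: [0.5061, 0.0971, 0.224]
orientation: [179.7, 0.3, 175.4]
force: [0.4, 0.8, 0.2]
opening: 0.0877
```

{"api": "drive_tool", "payload": {"moves": [[0,-0.3,-0.1,0,0,0],[0,-0.6,-0.2,0,0,0],[0,-0.6,-0.2,0,0,0],[0,-0.6,-0.2,0,0,0]]}}

```text
clock: 28.0
tool_pos: [0.4988, 0.0065, 0.2538]
orientation: [179.7, 0.4, 175.3]
force: [-0.3, 0.9, 0.1]
opening: 0.0876
```

```bash
python3 - <<'E'
from h import *
need([.5167,.2485,.0388],175.47)
s=snap('side','s17.png');t=snap('top','t17.png')
a=cv2.resize(s['pixels'][270:380,270:360,::-1],(450,550),interpolation=cv2.INTER_CUBIC);b=cv2.resize(t['pixels'][210:246,218:302,::-1],(350,150),interpolation=cv2.INTER_CUBIC)
b0=cv2.resize(np.load('top0.npy',allow_pickle=True).item()['pixels'][210:246,218:302,::-1],(350,150),interpolation=cv2.INTER_CUBIC)
c=np.zeros((550,350,3),np.uint8);c[:150]=b;c[160:310]=b0;c[320:550]=cv2.resize(s['pixels'][70:230,210:450,::-1],(350,230))
cv2.imwrite('pics/m17.png',np.hstack([a,c]))
s0=np.load('side0.npy',allow_pickle=True).item()
for n,S in(('before',s0),('after',s)):
    hs=cv2.cvtColor(S['pixels'],cv2.COLOR_RGB2HSV)[300:335,304:335]
    ys,xs=np.nonzero((hs[...,1]<60)&(hs[...,2]>150)); print(n,'band',xs.mean()+304,ys.mean()+300,len(xs))
E
```

```text
now [0.4988 0.0065 0.2538] [179.67   0.38 175.31] F [-0.33  0.89  0.08] t 28.0 need [0.0227, 1.6092, 1.4427, 0.0055, 0.0064, -0.0026]
before band 315.2105263157895 310.5263157894737 19
after band 313.3333333333333 309.8333333333333 6
```

View pics/m17.png

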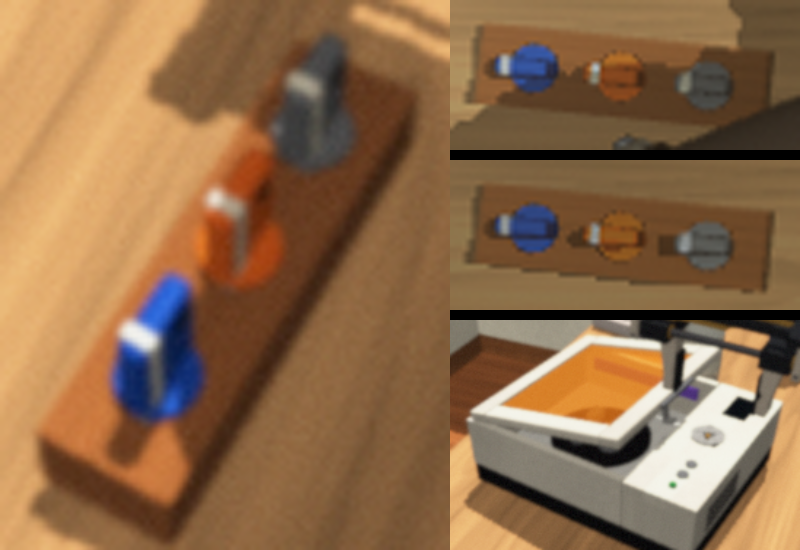

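{"api": "drive_tool", "payload": {"moves": [[0,0,0,0,0,0],[0,0,0,0,0,0],[0,0,0,0,0,0]]}}

```text
clock: 28.4
tool_pos: [0.4987, 0.0084, 0.2527]
orientation: [179.7, 0.3, 175.5]
force: [0.6, -0.3, 0.3]
opening: 0.0873
```

```bash
python3 - <<'E'
from h import *
print(ticket.close_job()); print(sensors.get_obs()['clock'])
E
```

```text
the job is handed in; nothing more can be done
None
the job is handed in; nothing more can be done
```

I used the orange key to open the lid, returned it to its own socket, and handed the job in at about 28 s; no verdict was reported.

- **Lock:** The key went in with little resistance and touched the keyway floor at about 6 N. I turned it about 75° clockwise before the lid popped. I then turned it back past the entry angle and to it again, and it drew out with under about 1 N of vertical pull.
- **Key block:** The key seated at the same tool height it was picked from, with about 6 N felt on the block, and I released it there.
- **Last pictures:** The key stands upright in its socket, where it stood at the start. The other two keys look unmoved and the lid is open. The arm was clear of everything.
- **Lid height:** By projection, the front corner was about 0.18 m above the bench. This was read from a picture, not measured directly.
- **Weaker checks:**
  - The plug's angle was only inferred from the key coming out freely, since no stop was felt on turning back.
  - The colour-mask check of the key's white band gave a position about 2 px off, because the arm's shadow left only 6 pixels of it. By eye the views before and after match.
  - I did not measure the funnel's position at the end. Nothing was moved near it.

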